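# Lay the punch stands over the plate edge and rack the punches

### The job

Get the disc-cutter punches racked on the jeweller's bench: push each wooden stand, without lifting it off, so that it pivots over the front edge of the steel plate and lies with its two bores facing up, then slide it on until it rests wholly on the plate. When both stands lie so, stand every punch that is on the bench upright, foot down, fully home in a bore of its own (any bore will do), and leave the jar, the bottle and the hammer where they are.

Things in the scene. Friction and masses are not known exactly. Their poses are not given: they have to be found in the camera images.
- bench_plate: fixed flat steel bench plate 130 mm (x) by 360 mm (y), 15 mm thick, square edges. Origin: centre of its underside, on the bench. Its x axis points away from the robot within about 0.15 rad; its front edge, at x = -65 mm, serves as the fence over which the stands are tipped
- plate_edge (a point): middle of the top front edge of the plate (x = -65 mm, y = 0, 15 mm above the bench, in the plate's frame), same axes as the plate. A stand slides on the bench when pushed low (at about 30 mm), and once against this edge pivots over it when pushed near its top
- stand1: hardwood stand 1, a dark block on end before the plate: 54 mm thick (x), 62 wide (y), 100 high (z). Origin: centre of the end it starts on. x points squarely out of the bored face, which starts facing roughly the robot; z is its long axis. Two round bores, 37 mm across, 18 mm deep, in the bored face. Lying bores-up on the plate, that face is 69 mm and the bore floors 51 mm above the bench
- stand1_centre (a point): centre of stand 1's block (50 mm along its z from the origin); the block weighs 0.25 to 0.5 kg
- stand1_boreA (a point): centre of the mouth of bore A of stand 1, in its bored face (x = 27 mm, z = 26 mm in the stand's frame)
- stand1_boreB (a point): centre of the mouth of bore B of stand 1, in its bored face (x = 27 mm, z = 74 mm in the stand's frame)
- stand2: hardwood stand 2, a dark block on end before the plate: 54 mm thick (x), 62 wide (y), 100 high (z). Origin: centre of the end it starts on. x points squarely out of the bored face, which starts facing roughly the robot; z is its long axis. Two round bores, 37 mm across, 18 mm deep, in the bored face. Lying bores-up on the plate, that face is 69 mm and the bore floors 51 mm above the bench
- stand2_centre (a point): centre of stand 2's block (50 mm along its z from the origin); the block weighs 0.25 to 0.5 kg
- stand2_boreA (a point): centre of the mouth of bore A of stand 2, in its bored face (x = 27 mm, z = 26 mm in the stand's frame)
- stand2_boreB (a point): centre of the mouth of bore B of stand 2, in its bored face (x = 27 mm, z = 74 mm in the stand's frame)
- punch1: plain steel disc-cutter punch, a cylinder 34 mm in diameter and 38 mm long with a slightly chamfered foot, 0.25 kg, starting upright on the bench to the left or right of the plate. Origin: centre of its foot; z runs up its axis. All punches are alike; two to four of the four are present
- punch2: plain steel disc-cutter punch, a cylinder 34 mm in diameter and 38 mm long with a slightly chamfered foot, 0.25 kg, starting upright on the bench to the left or right of the plate. Origin: centre of its foot; z runs up its axis. All punches are alike; two to four of the four are present
- punch3: plain steel disc-cutter punch, a cylinder 34 mm in diameter and 38 mm long with a slightly chamfered foot, 0.25 kg, starting upright on the bench to the left or right of the plate. Origin: centre of its foot; z runs up its axis. All punches are alike; two to four of the four are present
- punch4: plain steel disc-cutter punch, a cylinder 34 mm in diameter and 38 mm long with a slightly chamfered foot, 0.25 kg, starting upright on the bench to the left or right of the plate. Origin: centre of its foot; z runs up its axis. All punches are alike; two to four of the four are present
- flux_jar: amber glass jar with a wooden lid, 68 mm in diameter, 85 mm high, beyond the plate; a bystander to leave alone. Origin: centre of its underside
- pickle_bottle: clear glass bottle with a cork, 52 mm in diameter, 110 mm high, beyond the plate; a bystander to leave alone. Origin: centre of its underside
- hammer: bench hammer about 180 mm long, lying, beyond the plate; a bystander to leave alone. Origin: centre of its underside
Things that resemble listed ones, but are neither listed nor needed, are in the scene too. What is shaped like the punch4 but red is not meant. What is shaped like the punch2 but yellow is not meant.

How it is judged:
On the way:
1. both stands lie flat and wholly on the plate, bores up (angle between each of stand1, stand2's own x axis and vertical below 0.08 rad and height (world z) of stand1_centre between 0.037 and 0.047 m and x of stand1_centre in the frame of bench_plate between -0.024 and 0.024 m and y of stand1_centre in the frame of bench_plate between -0.157 and 0.157 m and height (world z) of stand2_centre between 0.037 and 0.047 m and x of stand2_centre in the frame of bench_plate between -0.024 and 0.024 m and y of stand2_centre in the frame of bench_plate between -0.157 and 0.157 m), for 0.2 s.
At the end, for the whole second after the job is handed in: both stands lie bores up (within 0.08 rad) on the plate, overhanging its edges by at most 8 mm; every punch present is upright within 0.12 rad, its axis within 6 mm of a bore's centre and its foot within 4 mm of the bore's floor; all at rest (all of step 1 and linear speed of each of stand1, stand2, punch1, punch2, punch3, punch4 below 0.02 m/s and ((horizontal distance between punch1 and stand1_boreA below 0.006 m and x of punch1 in the frame of stand1 below 0.013 m) or (horizontal distance between punch1 and stand1_boreB below 0.006 m and x of punch1 in the frame of stand1 below 0.013 m) or (horizontal distance between punch1 and stand2_boreA below 0.006 m and x of punch1 in the frame of stand2 below 0.013 m) or (horizontal distance between punch1 and stand2_boreB below 0.006 m and x of punch1 in the frame of stand2 below 0.013 m)) and angle between each of punch1, punch2, punch3, punch4's own z axis and vertical below 0.12 rad and ((horizontal distance between punch2 and stand1_boreA below 0.006 m and x of punch2 in the frame of stand1 below 0.013 m) or (horizontal distance between punch2 and stand1_boreB below 0.006 m and x of punch2 in the frame of stand1 below 0.013 m) or (horizontal distance between punch2 and stand2_boreA below 0.006 m and x of punch2 in the frame of stand2 below 0.013 m) or (horizontal distance between punch2 and stand2_boreB below 0.006 m and x of punch2 in the frame of stand2 below 0.013 m)) and ((horizontal distance between punch3 and stand1_boreA below 0.006 m and x of punch3 in the frame of stand1 below 0.013 m) or (horizontal distance between punch3 and stand1_boreB below 0.006 m and x of punch3 in the frame of stand1 below 0.013 m) or (horizontal distance between punch3 and stand2_boreA below 0.006 m and x of punch3 in the frame of stand2 below 0.013 m) or (horizontal distance between punch3 and stand2_boreB below 0.006 m and x of punch3 in the frame of stand2 below 0.013 m)) and ((horizontal distance between punch4 and stand1_boreA below 0.006 m and x of punch4 in the frame of stand1 below 0.013 m) or (horizontal distance between punch4 and stand1_boreB below 0.006 m and x of punch4 in the frame of stand1 below 0.013 m) or (horizontal distance between punch4 and stand2_boreA below 0.006 m and x of punch4 in the frame of stand2 below 0.013 m) or (horizontal distance between punch4 and stand2_boreB below 0.006 m and x of punch4 in the frame of stand2 below 0.013 m))); the robot touches nothing.
It fails at once if a stand is lifted (its centre more than 85 mm above the bench) (height (world z) of any of stand1_centre, stand2_centre above 0.085 m).
It fails at once if the jar, the bottle or the hammer is moved by more than 30 mm (distance of any of flux_jar, pickle_bottle, hammer from where it was at the start of the episode above 0.03 m).
Of punch1, punch2, punch3, punch4 only 2 to 4 are there at a start; the rules pass over those that are not, and their reading is None.
At some moment in a run one of punch1, punch2, punch3, punch4 may be knocked a few centimetres aside while the robot is not near it.
It also fails if it takes over 210 s, if anything falls off the work surface, if the arm or the gripper's body presses on something with over 40 N, if the wrist force passes 120 N, or if a joint passes its speed limit or range.

### The arm

A 7-joint arm with a two-finger parallel gripper is mounted at the origin on the work surface. World frame = base frame: x ahead of the robot, y to its left, z up, the work surface at z = 0. Lengths are in m, angles in rad, forces in N, time in s.
With the tool pointing down it reaches from about 0.4 to 0.85 m from the base axis. Payload 4.5 kg.
Tool frame: the origin (TCP) lies on the centre line of the jaws, within the pads' length; the fingertips stand 11 mm ahead of it and the grasp point (between the pads) lies 8 mm behind it; z points along the fingers, y is the line along which they close (so a half turn about z gives the same grasp; the last joint's range is limited). The gripper opens to 88 mm and grips with 3 to 60 N. Pads are 18 mm wide; open, the fingers measure 123 mm over their backs; the gripper's body (75 mm by 187 mm) begins 45 mm behind the grasp point.
Start: joints at [1.147, 0.689, -0.195, 1.565, 0.157, 0.902, -0.215], TCP at [0.276, -0.561, 0.25] pointing down, gripper open.
Joint ranges: [-3.01, 3.01], [-0.46, 2.08], [-1.47, 1.51], [0.13, 2.56], [-1, 4.14], [0.04, 2.09], [-2.66, 2.66]. Speed limits (rad/s): [2.57, 2.57, 3.14, 3.14, 3.14, 3.14, 3.14].

### API

Orientations are given as a unit quaternion [x, y, z, w].
In Python, from plant import * gives the robot as it stands. The module is installed in compiled form; this text tells all that it offers.
- The arm moves only by the tool send_rows, never from a script. Its argument "motion" is a list of rows, each an object of numbers: "x", "y", "z": the shift along the tool's x, y, z in cm; "rx", "ry", "rz": the turn, a rotation vector about the tool's x, y, z in rad; "jaw": the finger opening in cm, from 0 to 8.81. In form: [{"x": .., "y": .., "z": .., "rx": .., "ry": .., "rz": .., "jaw": ..}, ...]. A call has exactly 5 rows; each row shifts and turns the commanded pose from where the row before left it, along the tool's axes as they then stand; what a row does not reach is not made up. A row lasts 1/10 s, in which the tool goes at most 50 mm and 8.59 degrees, less where a joint would pass 70% of its speed; a pose out of reach is approached as far as the arm can. A call is refused whole if a number of a shift passes 5 or a number of a turn 0.15, either way. A call with a gripper value outside its range is refused whole. The fingers move at their own pace and stop on an object; "grip_force" is the grip in N (left out, the last holds). Time passes only in rows, so rows that do not move let the fingers close, or fill a call up. It gives the time, the measured TCP pose, the force, the opening and the grip force at its end, in the units of the state.
- get_state(): the state, without advancing time (a new reading comes with each control period).
- snapshot(name): name is "scene" or "top"; returns a dict with "img" (420x560x3 uint8, red, green, blue), "vertical_fov" (degrees; the focal length in pixels is half the picture's height over the tangent of half this angle, whatever the lens; pixels are square), "cx", "cy" (the principal point, pixels), "extrinsics" (4x4, takes a point from camera to world coordinates). Camera axes: x right, y up, looking along -z (the intrinsics and any distortion apply to the point x, -y, -z); pixel columns grow to the right and rows downward; lengths in m; the calibration is good to about 2 mm. A picture is of the moment at which its call begins. There is no depth.
- finish_job(): hands the job in; it is judged then, once.
The state is a dict: "clock": time; "q": joint angles; "qd": joint speeds; "joint_torque": joint torques, N m; "tool_pos": TCP position; "eef_rot": TCP orientation; "contact_force": force on the tool from outside, world axes, zero at the start; "moment": the same for the moment, N m; "opening": opening from 0.0 (shut) to 1.0 (fully open); "finger_force": force on a finger pad.
Only numpy, scipy, OpenCV 4.12 (cv2) and the standard library are available. Lean on these libraries where they do the work, as an engineer would, in place of code of your own. Each camera call takes 0.05 s, during which the arm holds its last target. There are 200 camera calls.

## Working session

There is one attempt and no reset: what is moved stays moved. The work goes in short steps, Python scripts to look and compute and a tool call to move; the robot and the scene stay as the last step left them, time stands still between calls to the robot, and variables do not carry over. Pictures are saved under pics/ and viewed, at most 14 in all, crops included, and the job is handed in when it is done.

Besides the shell and the picture viewer there is one more tool, called after ">>>" as name(argument=value, ...), one argument or row to a line, values as JSON. send_rows: Moves the arm, as the interface text tells. Its arguments: {"type":"object","properties":{"motion":{"type":"array"},"grip_force":{"type":"number"}},"required":["motion"]}

```bash
mkdir -p pics; ls; python3 - <<'E'
from plant import *
import cv2,numpy as np
s=get_state();print(s)
for n in("top","scene"):
    d=snapshot(n);print(n,d["vertical_fov"],d["cx"],d["cy"],np.round(d["extrinsics"],4).tolist(),[k for k in d])
    cv2.imwrite(f"pics/{n}0.png",cv2.resize(d["img"][:,:,::-1],(800,600),interpolation=cv2.INTER_CUBIC))
E
```

```text
pics
{'clock': 0.0, 'q': array([ 1.14678682,  0.68999226, -0.19457598,  1.56634998,  0.15730406,
        0.90247335, -0.21508424]), 'qd': array([-0.00092575, -0.00050195, -0.00036848,  0.00037428, -0.00142426,
        0.00127987,  0.00091771]), 'joint_torque': array([ 1.92205935e-04, -5.27559328e+01, -1.26730442e+00, -1.53426558e+01,
       -5.26957749e-02,  6.63872706e-03,  1.45995741e-04]), 'tool_pos': array([ 0.27595729, -0.56009732,  0.24890483]), 'eef_rot': array([ 9.73897932e-01,  2.26984543e-01, -2.52145319e-04, -8.78076650e-04]), 'contact_force': array([-0.85012465,  0.25851625,  0.65564846]), 'moment': array([ 0.05009585,  0.02002184, -0.05492354]), 'finger_force': 0.0, 'opening': 0.997927105122859}
top 55.891832359545205 276.3625979549753 203.85921025201765 [[0.0174, 0.981, -0.193, 0.4271], [-0.9998, 0.0196, 0.0092, -0.0033], [0.0128, 0.1928, 0.9812, 0.9221], [0.0, 0.0, 0.0, 1.0]] ['img', 'vertical_fov', 'cx', 'cy', 'extrinsics']
scene 50.664031303136596 276.53809668178224 211.73789226758842 [[0.3184, -0.5847, 0.7461, 1.3301], [0.9477, 0.1796, -0.2637, -0.2766], [0.0202, 0.7911, 0.6113, 0.6626], [0.0, 0.0, 0.0, 1.0]] ['img', 'vertical_fov', 'cx', 'cy', 'extrinsics']
```

View pics/top0.png

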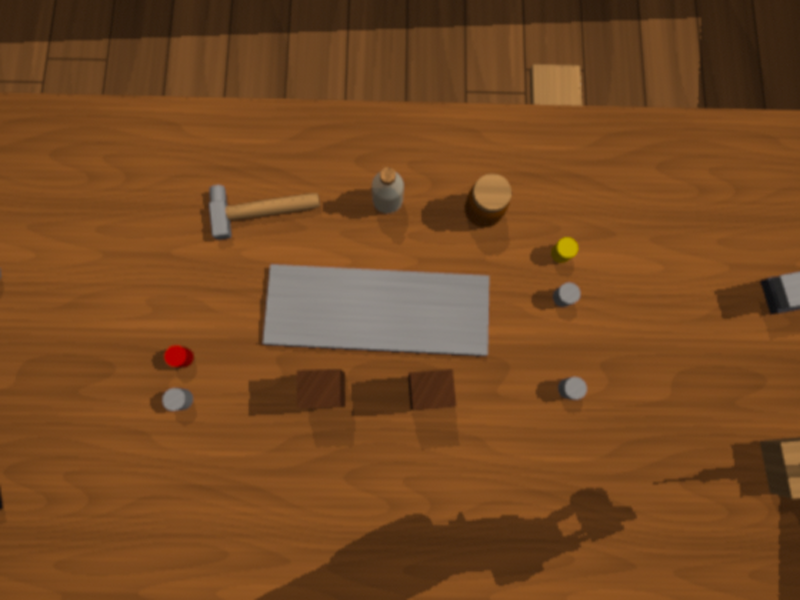

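View pics/scene0.png

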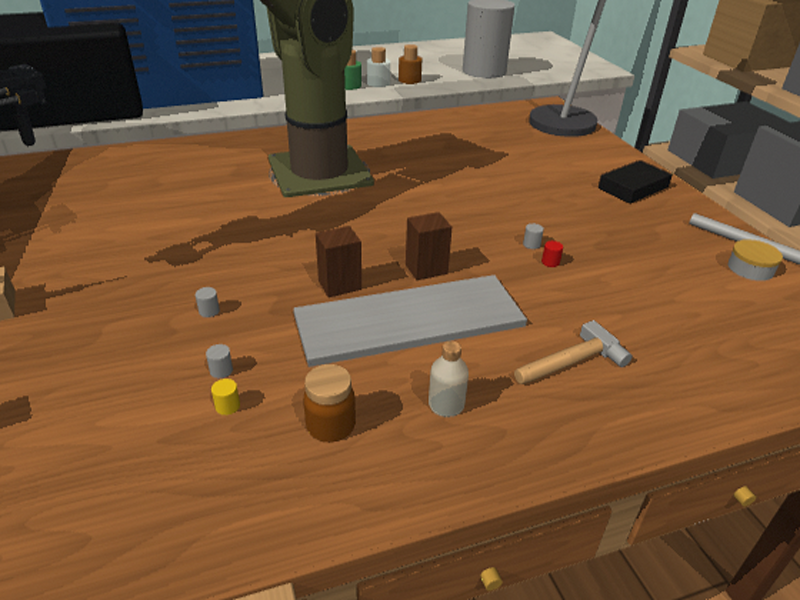

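The top view (800x600 scale) shows the plate with corners (270,265), (490,275), (488,355), (263,345). The stand tops are at about (321,389) and (432,389). Three grey punches have tops at (568,294), (573,388) and (175,400).

```bash
cat > h.py <<'E'
from plant import *
import cv2,numpy as np
from scipy.spatial.transform import Rotation as R
def ray(d,u,v):
    f=d["img"].shape[0]/2/np.tan(np.radians(d["vertical_fov"])/2)
    T=d["extrinsics"]
    return T[:3,3],T[:3,:3]@np.array([(u-d["cx"])/f,-(v-d["cy"])/f,-1])
def world(d,u,v,z):
    o,r=ray(d,u,v);return o+r*(z-o[2])/r[2]
def pix(d,p):
    f=d["img"].shape[0]/2/np.tan(np.radians(d["vertical_fov"])/2)
    T=d["extrinsics"];c=T[:3,:3].T@(np.array(p)-T[:3,3])
    return np.array([d["cx"]-f*c[0]/c[2],d["cy"]+f*c[1]/c[2]])
def crop(d,x0,y0,w,h,k,name):
    cv2.imwrite("pics/"+name,cv2.resize(np.ascontiguousarray(d["img"][y0:y0+h,x0:x0+w,::-1]),(w*k,h*k),interpolation=cv2.INTER_CUBIC))
E
python3 - <<'E'
from h import *
d=snapshot("top")
w=lambda u,v,z:np.round(world(d,u*.7,v*.7,z),4)
P=[w(u,v,.015) for u,v in[(270,265),(490,275),(488,355),(263,345)]]
print(P,[np.linalg.norm(P[i]-P[i-1]) for i in range(4)])
for u,v in[(321,389),(432,389)]:print(w(u,v,.1))
for u,v in[(568,294),(573,388),(175,400)]:print(w(u,v,.038))
crop(d,175,180,160,120,5,"c1.png")
E
```

```text
[array([0.6454, 0.1942, 0.015 ]), array([ 0.6359, -0.1682,  0.015 ]), array([ 0.5044, -0.163 ,  0.015 ]), array([0.5137, 0.1975, 0.015 ])] [np.float64(0.13174133747613154), np.float64(0.3625244957240821), np.float64(0.13160277352700442), np.float64(0.3606199384393492)]
[0.4442 0.0921 0.1   ]
[ 0.447  -0.0668  0.1   ]
[ 0.602  -0.2885  0.038 ]
[ 0.4539 -0.29    0.038 ]
[0.425  0.3212 0.038 ]
```

View pics/c1.png

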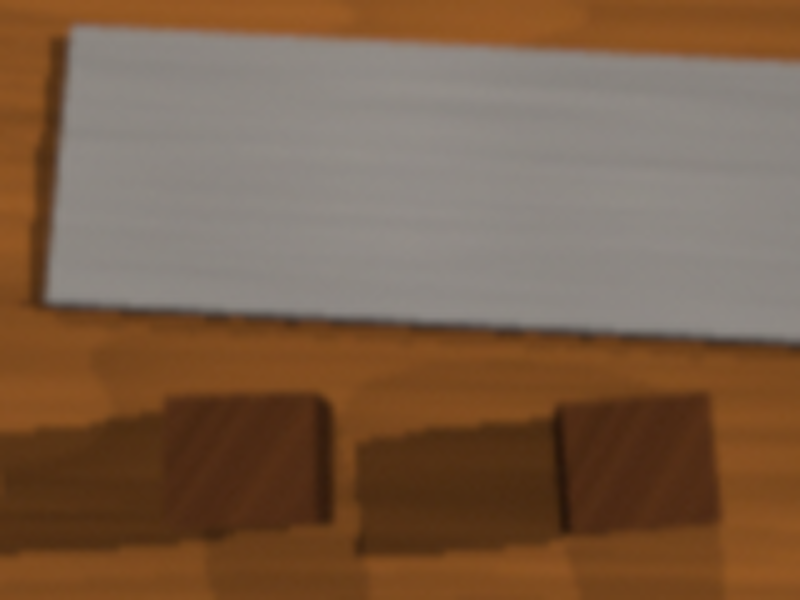

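```bash
cat >> h.py <<'E'
def rel(target,n=1):
    "shift in cm in tool axes from now to world target"
    s=get_state();v=R.from_quat(s["eef_rot"]).inv().apply(np.array(target)-s["tool_pos"])*100
    return np.round(v,2)
E
python3 - <<'E'
from h import *
d=snapshot("top")
for C in([(165,398),(315,395),(320,525),(168,528)],[(560,407),(710,395),(718,520),(568,533)]):
    p=np.array([world(d,175+u/5,180+v/5,.1) for u,v in C])
    print(np.round(p[:,:2],4).tolist(),p.mean(0).round(4),"side lens",[round(float(np.linalg.norm(p[i]-p[i-1])),4) for i in range(4)])
    a=p[0]-p[1]+p[3]-p[2];b=p[0]-p[3]+p[1]-p[2];print("yaw",-a[0]/a[1],b[1]/b[0])
R1=R.from_quat(get_state()["eef_rot"])*R.from_euler('z',.484)
print(R1.as_matrix().round(3), R1.inv().apply(np.array([.37,-.067,.2])-get_state()["tool_pos"])*100)
E
```

```text
[[0.4693, 0.1274], [0.4717, 0.0659], [0.4193, 0.062], [0.4171, 0.1236]] [0.4443 0.0947 0.1   ] side lens [0.0524, 0.0616, 0.0525, 0.0616]
yaw 0.03734080689919321 0.07440373329699719
[[0.4686, -0.035], [0.4746, -0.0969], [0.4241, -0.1], [0.4179, -0.0389]] [ 0.4463 -0.0677  0.1   ] side lens [0.0509, 0.0621, 0.0506, 0.0614]
yaw 0.09975516851500507 0.06934217980351226
[[ 1.    -0.026 -0.001]
 [-0.026 -1.     0.001]
 [-0.001 -0.001 -1.   ]] [  8.10286348 -49.55695241   4.96393678]
```

>>> send_rows(
  motion=[
    {"rz": 0.121,"jaw": 4.0},
    {"rz": 0.121,"jaw": 4.0},
    {"rz": 0.121,"jaw": 4.0},
    {"rz": 0.121,"jaw": 4.0},
    {"jaw": 4.0},
  ],
)

```text
schema error: expected keys x, y, z, rx, ry, rz, jaw
```

>>> send_rows(
  motion=[
    {"x": 0,"y": 0,"z": 0,"rx": 0,"ry": 0,"rz": 0.121,"jaw": 4.0},
    {"x": 0,"y": 0,"z": 0,"rx": 0,"ry": 0,"rz": 0.121,"jaw": 4.0},
    {"x": 0,"y": 0,"z": 0,"rx": 0,"ry": 0,"rz": 0.121,"jaw": 4.0},
    {"x": 0,"y": 0,"z": 0,"rx": 0,"ry": 0,"rz": 0.121,"jaw": 4.0},
    {"x": 0,"y": 0,"z": 0,"rx": 0,"ry": 0,"rz": 0,"jaw": 4.0},
  ],
)

```text
clock: 0.7
tool_pos: [0.2763, -0.5605, 0.2496]
eef_rot: [1.0, -0.013, -0.0, -0.0]
contact_force: [0.1, -0.3, 0.5]
opening: 0.569
finger_force: 0.0
```

>>> send_rows(
  motion=[
    {"x": 0.8,"y": -4.9,"z": 0,"rx": 0,"ry": 0,"rz": 0,"jaw": 4.0},
    {"x": 0.8,"y": -4.9,"z": 0,"rx": 0,"ry": 0,"rz": 0,"jaw": 4.0},
    {"x": 0.8,"y": -4.9,"z": 0,"rx": 0,"ry": 0,"rz": 0,"jaw": 4.0},
    {"x": 0.8,"y": -4.9,"z": 0,"rx": 0,"ry": 0,"rz": 0,"jaw": 4.0},
    {"x": 0.8,"y": -4.9,"z": 0,"rx": 0,"ry": 0,"rz": 0,"jaw": 4.0},
  ],
)

```text
clock: 1.2
tool_pos: [0.3228, -0.3149, 0.2498]
eef_rot: [1.0, -0.011, 0.0, 0.0]
contact_force: [1.4, 0.5, -0.2]
opening: 0.455
finger_force: 0.0
```

>>> send_rows(
  motion=[
    {"x": 0.8,"y": -4.9,"z": 0,"rx": 0,"ry": 0,"rz": 0,"jaw": 4.0},
    {"x": 0.8,"y": -4.9,"z": 0,"rx": 0,"ry": 0,"rz": 0,"jaw": 4.0},
    {"x": 0.8,"y": -4.9,"z": 0,"rx": 0,"ry": 0,"rz": 0,"jaw": 4.0},
    {"x": 0.8,"y": -4.9,"z": 0,"rx": 0,"ry": 0,"rz": 0,"jaw": 4.0},
    {"x": 0.8,"y": -4.9,"z": 0,"rx": 0,"ry": 0,"rz": 0,"jaw": 4.0},
  ],
)

```text
clock: 1.7
tool_pos: [0.3693, -0.071, 0.2499]
eef_rot: [1.0, -0.011, 0.0, 0.0]
contact_force: [1.2, -0.3, -0.1]
opening: 0.452
finger_force: 0.0
```

>>> send_rows(
  motion=[
    {"x": 0,"y": 0,"z": 0,"rx": 0,"ry": 0.131,"rz": 0,"jaw": 4.0},
    {"x": 0,"y": 0,"z": 0,"rx": 0,"ry": 0.131,"rz": 0,"jaw": 4.0},
    {"x": 0,"y": 0,"z": 0,"rx": 0,"ry": 0.131,"rz": 0,"jaw": 4.0},
    {"x": 0,"y": 0,"z": 0,"rx": 0,"ry": 0.131,"rz": 0,"jaw": 4.0},
    {"x": 0,"y": 0,"z": 0,"rx": 0,"ry": 0,"rz": 0,"jaw": 4.0},
  ],
)

```text
clock: 2.2
tool_pos: [0.3704, -0.0714, 0.2619]
eef_rot: [0.989, 0.008, 0.15, -0.002]
contact_force: [0.8, -0.3, -1.3]
opening: 0.456
finger_force: 0.0
```

```bash
python3 -c "
from h import *
s=get_state();print(s['q'].round(2),s['tool_pos'],R.from_quat(s['eef_rot']).as_matrix().round(3),rel([.385,-.068,.1]),rel([.385,-.068,.035]))"
```

```text
[ 0.13  0.29 -0.04  2.49 -0.4   0.06 -1.07] [ 0.37040072 -0.07141414  0.26187967] [[ 0.955  0.017  0.297]
 [ 0.016 -1.     0.007]
 [ 0.298 -0.002 -0.955]] [-3.42 -0.28 15.89] [-5.35 -0.27 22.1 ]
```

>>> send_rows(
  motion=[
    {"x": -0.8,"y": 0,"z": 3.3,"rx": 0,"ry": 0,"rz": 0.02,"jaw": 4.0},
    {"x": -0.8,"y": 0,"z": 3.3,"rx": 0,"ry": 0,"rz": 0,"jaw": 4.0},
    {"x": -0.8,"y": 0,"z": 3.3,"rx": 0,"ry": 0,"rz": 0,"jaw": 4.0},
    {"x": -0.8,"y": 0,"z": 3.3,"rx": 0,"ry": 0,"rz": 0,"jaw": 4.0},
    {"x": 0,"y": 0,"z": 0,"rx": 0,"ry": 0,"rz": 0,"jaw": 4.0},
  ],
)

```text
clock: 2.7
tool_pos: [0.3981, -0.0777, 0.2137]
eef_rot: [0.993, 0.006, 0.118, -0.013]
contact_force: [-0.7, 0.9, -0.5]
opening: 0.452
finger_force: 0.0
```

```bash
python3 -c "
from h import *
s=get_state();print(s['q'].round(2),s['tool_pos'],R.from_quat(s['eef_rot']).as_matrix().round(3),rel([.39,-.067,.1]),rel([.39,-.067,.045]))"
```

```text
[ 0.15  0.45 -0.04  2.43 -0.99  0.04 -0.45] [ 0.39808165 -0.07770038  0.21371974] [[ 0.972  0.015  0.235]
 [ 0.009 -1.     0.027]
 [ 0.235 -0.024 -0.972]] [-3.45 -0.81 10.89] [-4.74 -0.68 16.23]
```

```bash
cat >> h.py <<'E'
YAW=-.026
def goal(tilt=0,yaw=YAW): return R.from_euler('z',yaw)*R.from_euler('x',np.pi)*R.from_euler('y',tilt)
def go(target,tilt=0,yaw=YAW):
    "turn first (rotvec tool), then shift (cm) in turned tool axes"
    s=get_state();c=R.from_quat(s["eef_rot"]);g=goal(tilt,yaw)
    print("pos",s["tool_pos"].round(4),"q",s["q"].round(2),"F",s["contact_force"].round(1))
    print("turn",(c.inv()*g).as_rotvec().round(3),"shift",(g.inv().apply(np.array(target)-s["tool_pos"])*100).round(2))
E
python3 -c "
from h import *
go([.397,-.067,.13])"
```

```text
pos [ 0.3981 -0.0777  0.2137] q [ 0.15  0.45 -0.04  2.43 -0.99  0.04 -0.45] F [-0.7  0.9 -0.5]
turn [-0.028 -0.237  0.038] shift [-0.14 -1.07  8.37]
```

>>> send_rows(
  motion=[
    {"x": 0,"y": 0,"z": 0,"rx": -0.014,"ry": -0.119,"rz": 0.019,"jaw": 4.0},
    {"x": 0,"y": 0,"z": 0,"rx": -0.014,"ry": -0.119,"rz": 0.019,"jaw": 4.0},
    {"x": -0.1,"y": -0.6,"z": 3.0,"rx": 0,"ry": 0,"rz": 0,"jaw": 4.0},
    {"x": 0,"y": -0.5,"z": 2.7,"rx": 0,"ry": 0,"rz": 0,"jaw": 4.0},
    {"x": 0,"y": 0,"z": 2.7,"rx": 0,"ry": 0,"rz": 0,"jaw": 4.0},
  ],
)

```text
clock: 3.2
tool_pos: [0.4105, -0.059, 0.133]
eef_rot: [0.999, -0.0, 0.044, -0.021]
contact_force: [0.8, -0.9, 0.3]
opening: 0.453
finger_force: 0.0
```

```bash
python3 -c "
from h import *
go([.399,-.067,.055])"
```

```text
pos [ 0.4105 -0.059   0.133 ] q [ 0.08  0.67 -0.01  2.36 -1.    0.05 -0.51] F [ 0.8 -0.9  0.3]
turn [-0.042 -0.088  0.025] shift [-1.13  0.83  7.8 ]
```

```bash
cat >> h.py <<'E'
def fkR(q): return R.from_euler('ZYZYZYZ',q)
E
python3 - <<'E'
from h import *
for q,e in(([1.14678682,0.68999226,-0.19457598,1.56634998,0.15730406,0.90247335,-0.21508424],[9.73897932e-01,2.26984543e-01,-2.52145319e-04,-8.78076650e-04]),):
    print(fkR(q).as_matrix().round(3),R.from_quat(e).as_matrix().round(3))
s=get_state();print(fkR(s["q"]).as_matrix().round(3),R.from_quat(s["eef_rot"]).as_matrix().round(3))
# fit a planar-ish chain
Z=lambda h:np.array([0,0,h])
def fk(q,p):
    h,a,b,L,e1,e2=p
    r2=R.from_euler('ZY',q[:2]);r4=R.from_euler('ZYZY',q[:4]);
    return Z(h)+r2.apply([e1,0,a])+r4.apply([e2,0,b])+fkR(q).apply(Z(L))
print(fk([1.14678682,0.68999226,-0.19457598,1.56634998,0.15730406,0.90247335,-0.21508424],[.36,.42,.4,.2,0,0]),fk(s["q"],[.36,.42,.4,.2,0,0]))
E
```

```text
Traceback (most recent call last):
  File "h.py", line 27, in fkR
    def fkR(q): return R.from_euler('ZYZYZYZ',q)
                       ~~~~~~~~~~~~^^^^^^^^^^^^^
  File "scipy/spatial/transform/_rotation.pyx", line 1413, in scipy.spatial.transform._rotation.Rotation.from_euler
ValueError: Expected axis specification to be a non-empty string of upto 3 characters, got ZYZYZYZ
```

```bash
python3 - <<'E'
import re
t=open('h.py').read()
t=t.replace("def fkR(q): return R.from_euler('ZYZYZYZ',q)","""def fkR(q,n=7):
    r=R.identity()
    for a,s,v in list(zip('zyzyzyz',SG,q))[:n]: r=r*R.from_euler(a,s*v)
    return r
SG=[1]*7""")
open('h.py','w').write(t)
import h,itertools
from h import *
s=get_state()
D=[([1.14678682,0.68999226,-0.19457598,1.56634998,0.15730406,0.90247335,-0.21508424],[9.73897932e-01,2.26984543e-01,-2.52145319e-04,-8.78076650e-04]),(s["q"],s["eef_rot"])]
res=[]
for sg in itertools.product([1,-1],repeat=7):
  h.SG=sg
  o=[fkR(q).inv()*R.from_quat(e) for q,e in D]   # constant tool offset allowed
  res.append(((o[0].inv()*o[1]).magnitude(),sg,o[0].as_rotvec().round(3)))
  
res.sort(key=lambda r:r[0])
for r in res[:6]:print(r)
E
```

```text
(7.954454341507454e-09, (-1, 1, -1, 1, -1, 1, -1), array([-0.   , -0.   ,  1.571]))
(0.19454886615779354, (-1, -1, -1, -1, -1, -1, -1), array([0.003, 0.003, 1.571]))
(0.2944382290692576, (1, 1, -1, 1, 1, 1, -1), array([ 0.184,  0.276, -2.598]))
(0.33646603172316714, (1, 1, 1, 1, 1, 1, -1), array([ 0.003, -0.004, -2.917]))
(0.3662466272701695, (1, -1, 1, -1, 1, -1, -1), array([-2.000e-03, -1.000e-03, -2.917e+00]))
(0.3756905778393875, (-1, 1, 1, 1, -1, 1, -1), array([-0.193,  0.18 ,  1.262]))
```

```bash
sed -i 's/^SG=.*/SG=[-1,1,-1,1,-1,1,-1]\nOFF=R.from_euler("z",np.pi\/2)/' h.py; python3 - <<'E'
from h import *
from scipy.optimize import least_squares
s=get_state()
D=[([1.14678682,0.68999226,-0.19457598,1.56634998,0.15730406,0.90247335,-0.21508424],[0.27595729,-0.56009732,0.24890483]),
(s["q"],s["tool_pos"]),([0.13,0.29,-0.04,2.49,-0.4,0.06,-1.07],[0.3704,-0.07141414,0.26187967]),([0.15,0.45,-0.04,2.43,-0.99,0.04,-0.45],[0.39808165,-0.07770038,0.21371974])]
Z=lambda h:np.array([0,0,h])
def fk(q,p):
    h,a,b,L,e1=p
    return Z(h)+fkR(q,2).apply([e1,0,a])+fkR(q,4).apply([-e1,0,b])+fkR(q).apply(Z(L))
W=[5,5,1,1]
f=lambda p:np.concatenate([w*(fk(q,p)-t) for (q,t),w in zip(D,W)]+[.02*(np.array(p)-[.36,.42,.4,.2,0])])
r=least_squares(f,[.36,.42,.4,.2,0]);print(r.x.round(4),[(fk(q,r.x)-t).round(4) for q,t in D])
p=r.x
lo=np.array([-3.01,-.46,-1.47,.13,-1,.04,-2.66]);hi=np.array([3.01,2.08,1.51,2.56,4.14,2.09,2.66])
rng=np.random.default_rng(0)
def ik(t,g,seed):
    k=lambda q:np.concatenate([20*(fk(q,p)-t),3*((fkR(q)*OFF).inv()*g).as_rotvec(),.01*(q-seed)])
    return least_squares(k,np.clip(seed,lo+.01,hi-.01),bounds=(lo,hi))
for t,ti in(([.399,-.067,.055],0),([.39,-.067,.04],.5),([.39,-.067,.04],.3),([.44,-.067,.095],.3)):
  for flip in(0,1):
    best=None
    for q5 in(0,3.1,1.5):
      for q7 in (-1.5,0,1.5):
        o=ik(np.array(t),goal(ti,YAW+np.pi*flip) if not flip else goal(ti)*R.from_euler('z',np.pi),np.array([.1,.7,0,2.3,q5,.3,q7]))
        if best is None or o.cost<best.cost:best=o
    print(t,ti,flip,best.cost.round(5),best.x.round(2))
E
```

```text
[-0.2588  0.5429  0.2679 -0.253   0.0467] [array([0.0243, 0.0207, 0.004 ]), array([ 0.0148,  0.0174, -0.0035]), array([-0.1107,  0.0338, -0.0068]), array([-0.0699,  0.0216, -0.0052])]
[0.399, -0.067, 0.055] 0 0 0.00067 [ 0.43  0.89 -0.6   2.56  2.    0.5   2.66]
[0.399, -0.067, 0.055] 0 1 7e-05 [ 0.51  0.95 -0.83  2.56  1.8   0.66 -0.37]
[0.39, -0.067, 0.04] 0.5 0 0.0 [ 0.15  0.82 -0.03  2.17  3.22  0.35  1.6 ]
[0.39, -0.067, 0.04] 0.5 1 0.0 [ 0.17  0.82 -0.06  2.17  3.16  0.35 -1.48]
[0.39, -0.067, 0.04] 0.3 0 0.0 [ 0.15  0.84 -0.01  2.35  3.22  0.35  1.61]
[0.39, -0.067, 0.04] 0.3 1 0.0 [ 0.17  0.84 -0.04  2.35  3.16  0.35 -1.47]
[0.44, -0.067, 0.095] 0.3 0 1e-05 [ 0.15  0.76 -0.04  2.13  3.21  0.05  1.6 ]
[0.44, -0.067, 0.095] 0.3 1 1e-05 [ 0.15  0.76 -0.04  2.13  3.14  0.05 -1.47]
```

```bash
python3 - <<'E'
from h import *
from scipy.optimize import least_squares
s=get_state()
D=[([1.14678682,0.68999226,-0.19457598,1.56634998,0.15730406,0.90247335,-0.21508424],[0.27595729,-0.56009732,0.24890483]),
(s["q"],s["tool_pos"]),([0.13,0.29,-0.04,2.49,-0.4,0.06,-1.07],[0.3704,-0.07141414,0.26187967]),([0.15,0.45,-0.04,2.43,-0.99,0.04,-0.45],[0.39808165,-0.07770038,0.21371974])]
def fk(q,p):
    h,a,b,L,e0,e1,e2,e3=p
    return np.array([0,0,h])+fkR(q,1).apply([e0,0,0])+fkR(q,2).apply([e1,0,a])+fkR(q,4).apply([e2,0,b])+fkR(q,6).apply([e3,0,L])
for init in([.36,.42,.4,.2,0,0,0,0],[.33,.32,.38,.2,0,0.08,-.08,.09]):
  f=lambda p:np.concatenate([w*(fk(q,p)-t) for (q,t),w in zip(D,[5,5,1,1])]+[.01*(np.array(p)-init)])
  r=least_squares(f,init);print(r.cost,r.x.round(4),[(fk(q,r.x)-t).round(4).tolist() for q,t in D])
E
```

```text
0.0016064236275413716 [-0.4264 -0.4952  0.2015 -1.6778  0.1489  0.8513 -0.0595  0.0625] [[0.0022, 0.0016, -0.0002], [0.0012, 0.002, 0.0005], [0.0104, -0.0264, 0.0084], [-0.0297, -0.019, -0.0134]]
0.0015882718197343206 [-0.4266 -0.4957  0.2015 -1.6786  0.149   0.8516 -0.0595  0.0626] [[0.0022, 0.0016, -0.0002], [0.0012, 0.002, 0.0004], [0.0104, -0.0265, 0.0084], [-0.0297, -0.019, -0.0134]]
```

```bash
python3 -c "
from h import *
go([.47,-.067,.25])"
```

```text
pos [ 0.4105 -0.059   0.133 ] q [ 0.08  0.67 -0.01  2.36 -1.    0.05 -0.51] F [ 0.8 -0.9  0.3]
turn [-0.042 -0.088  0.025] shift [  5.97   0.65 -11.7 ]
```

>>> send_rows(
  motion=[
    {"x": 0,"y": 0,"z": -4,"rx": 0,"ry": 0,"rz": 0,"jaw": 4.0},
    {"x": 0.5,"y": 0,"z": -4,"rx": 0,"ry": 0,"rz": 0,"jaw": 4.0},
    {"x": 2,"y": 0,"z": -3,"rx": 0,"ry": 0,"rz": 0,"jaw": 4.0},
    {"x": 3,"y": 0,"z": 0,"rx": -0.02,"ry": -0.04,"rz": -0.08,"jaw": 4.0},
    {"x": 2,"y": 0,"z": 0,"rx": -0.02,"ry": -0.04,"rz": -0.15,"jaw": 4.0},
  ],
)

```text
clock: 3.7
tool_pos: [0.4799, -0.0671, 0.2407]
eef_rot: [0.994, 0.11, 0.009, 0.011]
contact_force: [-0.0, 0.1, -0.5]
opening: 0.456
finger_force: 0.0
```

>>> send_rows(
  motion=[
    {"x": 0,"y": 0,"z": 0,"rx": 0,"ry": 0,"rz": -0.15,"jaw": 4.0},
    {"x": 0,"y": 0,"z": 0,"rx": 0,"ry": 0,"rz": -0.15,"jaw": 4.0},
    {"x": 0,"y": 0,"z": 0,"rx": 0,"ry": 0,"rz": -0.15,"jaw": 4.0},
    {"x": 0,"y": 0,"z": 0,"rx": 0,"ry": 0,"rz": -0.15,"jaw": 4.0},
    {"x": 0,"y": 0,"z": 0,"rx": 0,"ry": 0,"rz": -0.15,"jaw": 4.0},
  ],
)

```text
clock: 4.2
tool_pos: [0.4777, -0.0668, 0.2392]
eef_rot: [0.884, 0.468, 0.004, 0.012]
contact_force: [0.8, -0.4, -0.2]
opening: 0.457
finger_force: 0.0
```

>>> send_rows(
  motion=[
    {"x": 0,"y": 0,"z": 0,"rx": 0,"ry": 0,"rz": -0.15,"jaw": 4.0},
    {"x": 0,"y": 0,"z": 0,"rx": 0,"ry": 0,"rz": -0.15,"jaw": 4.0},
    {"x": 0,"y": 0,"z": 0,"rx": 0,"ry": 0,"rz": -0.15,"jaw": 4.0},
    {"x": 0,"y": 0,"z": 0,"rx": 0,"ry": 0,"rz": -0.15,"jaw": 4.0},
    {"x": 0,"y": 0,"z": 0,"rx": 0,"ry": 0,"rz": -0.15,"jaw": 4.0},
  ],
)

```text
clock: 4.7
tool_pos: [0.4779, -0.067, 0.2392]
eef_rot: [0.651, 0.759, -0.001, 0.013]
contact_force: [1.0, -0.4, -0.3]
opening: 0.457
finger_force: 0.0
```

>>> send_rows(
  motion=[
    {"x": 0,"y": 0,"z": 0,"rx": 0,"ry": 0,"rz": -0.15,"jaw": 4.0},
    {"x": 0,"y": 0,"z": 0,"rx": 0,"ry": 0,"rz": -0.15,"jaw": 4.0},
    {"x": 0,"y": 0,"z": 0,"rx": 0,"ry": 0,"rz": -0.15,"jaw": 4.0},
    {"x": 0,"y": 0,"z": 0,"rx": 0,"ry": 0,"rz": -0.15,"jaw": 4.0},
    {"x": 0,"y": 0,"z": 0,"rx": 0,"ry": 0,"rz": -0.15,"jaw": 4.0},
  ],
)

```text
clock: 5.2
tool_pos: [0.478, -0.0671, 0.2392]
eef_rot: [0.328, 0.945, -0.006, 0.013]
contact_force: [-0.7, -0.1, -0.4]
opening: 0.453
finger_force: 0.0
```

>>> send_rows(
  motion=[
    {"x": 0,"y": 0,"z": 0,"rx": 0,"ry": 0,"rz": -0.15,"jaw": 4.0},
    {"x": 0,"y": 0,"z": 0,"rx": 0,"ry": 0,"rz": -0.15,"jaw": 4.0},
    {"x": 0,"y": 0,"z": 0,"rx": 0,"ry": 0,"rz": -0.15,"jaw": 4.0},
    {"x": 0,"y": 0,"z": 0,"rx": 0,"ry": 0,"rz": -0.15,"jaw": 4.0},
    {"x": 0,"y": 0,"z": 0,"rx": 0,"ry": 0,"rz": 0,"jaw": 4.0},
  ],
)

```text
clock: 5.7
tool_pos: [0.4782, -0.0672, 0.2391]
eef_rot: [0.037, 0.999, -0.009, 0.011]
contact_force: [0.3, 0.5, 0.0]
opening: 0.454
finger_force: 0.0
```

```bash
python3 -c "
from h import *
go([.47,-.067,.25],0,YAW+np.pi)"
```

```text
pos [ 0.4782 -0.0672  0.2391] q [ 0.18  0.52 -0.22  2.01  0.23  0.61  1.3 ] F [0.3 0.5 0. ]
turn [-0.017  0.021 -0.048] shift [ 0.82  0.   -1.09]
```

>>> send_rows(
  motion=[
    {"x": -3,"y": 0,"z": -2,"rx": 0.12,"ry": 0,"rz": 0,"jaw": 4.0},
    {"x": -3,"y": 0,"z": -2,"rx": 0.12,"ry": 0,"rz": 0,"jaw": 4.0},
    {"x": -3,"y": 0,"z": -2,"rx": 0.12,"ry": 0,"rz": 0,"jaw": 4.0},
    {"x": -3,"y": 0,"z": -2,"rx": 0,"ry": -0.14,"rz": 0,"jaw": 4.0},
    {"x": 0,"y": 0,"z": 0,"rx": 0,"ry": -0.14,"rz": 0,"jaw": 4.0},
  ],
)

```text
clock: 6.2
tool_pos: [0.6046, -0.0565, 0.3222]
eef_rot: [0.012, 0.971, -0.188, 0.149]
contact_force: [0.2, -1.0, 0.7]
opening: 0.457
finger_force: 0.0
```

>>> send_rows(
  motion=[
    {"x": 0,"y": 0,"z": 0,"rx": 0,"ry": -0.14,"rz": 0,"jaw": 4.0},
    {"x": 0,"y": 0,"z": 0,"rx": 0,"ry": -0.14,"rz": 0,"jaw": 4.0},
    {"x": 0,"y": 0,"z": 0,"rx": 0,"ry": -0.14,"rz": 0,"jaw": 4.0},
    {"x": 0,"y": 0,"z": 0,"rx": 0,"ry": -0.14,"rz": 0,"jaw": 4.0},
    {"x": 0,"y": 0,"z": 0,"rx": 0,"ry": 0,"rz": 0,"jaw": 4.0},
  ],
)

```text
clock: 6.7
tool_pos: [0.6042, -0.0802, 0.3241]
eef_rot: [-0.005, 0.933, -0.221, 0.284]
contact_force: [0.7, -0.3, -2.0]
opening: 0.452
finger_force: 0.0
```

```bash
sed -i 's/def goal(tilt=0,yaw=YAW): .*/def goal(tilt=0,yaw=YAW): return R.from_euler("z",yaw)*R.from_euler("y",-tilt)*R.from_euler("x",np.pi)*R.from_euler("z",np.pi) # flipped tool: x toward robot/' h.py;  python3 -c "
from h import *
go([.5,-.067,.25],.6);print(R.from_quat(get_state()['eef_rot']).as_matrix().round(2),goal(.5).as_matrix().round(2))"
```

```text
pos [ 0.6042 -0.0802  0.3241] q [-0.47  0.5   0.39  2.13  1.52  0.34 -0.01] F [ 0.7 -0.3 -2. ]
turn [-0.409 -0.004  0.163] shift [12.81  1.05  0.22]
[[-0.84  0.12  0.53]
 [-0.13  0.9  -0.41]
 [-0.53 -0.42 -0.74]] [[-0.88  0.03  0.48]
 [ 0.02  1.   -0.01]
 [-0.48 -0.   -0.88]]
```

>>> send_rows(
  motion=[
    {"x": 0,"y": 0,"z": 0,"rx": 0,"ry": -0.14,"rz": 0,"jaw": 4.0},
    {"x": 0,"y": 0,"z": 0,"rx": 0,"ry": -0.14,"rz": 0,"jaw": 4.0},
    {"x": 0,"y": 0,"z": 0,"rx": -0.14,"ry": 0,"rz": 0.05,"jaw": 4.0},
    {"x": 0,"y": 0,"z": 0,"rx": -0.14,"ry": 0,"rz": 0.05,"jaw": 4.0},
    {"x": 0,"y": 0,"z": 0,"rx": -0.14,"ry": 0,"rz": 0.05,"jaw": 4.0},
  ],
)

```text
clock: 7.2
tool_pos: [0.6023, -0.0942, 0.3225]
eef_rot: [-0.009, 0.942, -0.063, 0.331]
contact_force: [1.5, -0.7, -1.4]
opening: 0.452
finger_force: 0.0
```

```bash
python3 -c "
from h import *
go([.42,-.067,.20],.6)"
```

```text
pos [ 0.6023 -0.0942  0.3225] q [ 0.09  0.42 -0.09  2.18  2.37  0.19 -0.72] F [ 1.5 -0.7 -1.4]
turn [-0.099  0.077  0.076] shift [22.01  2.25 -0.22]
```

>>> send_rows(
  motion=[
    {"x": 4.4,"y": 0.3,"z": 0,"rx": -0.05,"ry": 0,"rz": 0.04,"jaw": 4.0},
    {"x": 4.4,"y": 0.4,"z": 0,"rx": -0.05,"ry": 0,"rz": 0.04,"jaw": 4.0},
    {"x": 4.4,"y": 0.4,"z": 0,"rx": 0,"ry": 0.04,"rz": 0,"jaw": 4.0},
    {"x": 4.4,"y": 0.4,"z": 0,"rx": 0,"ry": 0.04,"rz": 0,"jaw": 4.0},
    {"x": 4.4,"y": 0.4,"z": 0,"rx": 0,"ry": 0,"rz": 0,"jaw": 4.0},
  ],
)

```text
clock: 7.7
tool_pos: [0.4799, -0.0788, 0.2056]
eef_rot: [0.009, 0.955, -0.012, 0.297]
contact_force: [0.7, 1.5, -0.7]
opening: 0.453
finger_force: 0.0
```

```bash
python3 -c "
from h import *
go([.385,-.067,.12],.5)
go([.385,-.067,.037],.5)"
```

```text
pos [ 0.4799 -0.0788  0.2056] q [ 0.55  0.68 -0.78  2.56  2.42  0.75 -0.82] F [ 0.7  1.5 -0.7]
turn [-0.015  0.104  0.01 ] shift [12.45  0.93  2.95]
pos [ 0.4799 -0.0788  0.2056] q [ 0.55  0.68 -0.78  2.56  2.42  0.75 -0.82] F [ 0.7  1.5 -0.7]
turn [-0.015  0.104  0.01 ] shift [16.43  0.93 10.23]
```

>>> send_rows(
  motion=[
    {"x": 0,"y": 0.3,"z": 0,"rx": 0,"ry": 0.13,"rz": 0,"jaw": 4.0},
    {"x": 0,"y": 0.3,"z": 0,"rx": 0,"ry": 0.13,"rz": 0,"jaw": 4.0},
    {"x": 0,"y": 0.3,"z": 0,"rx": 0,"ry": 0.13,"rz": 0,"jaw": 4.0},
    {"x": 3,"y": 0,"z": 0,"rx": 0,"ry": 0,"rz": 0,"jaw": 4.0},
    {"x": 3,"y": 0,"z": 0,"rx": 0,"ry": 0,"rz": 0,"jaw": 4.0},
  ],
)

```text
clock: 8.2
tool_pos: [0.4146, -0.0816, 0.1778]
eef_rot: [0.008, 0.985, -0.03, 0.17]
contact_force: [-1.6, 0.1, -0.8]
opening: 0.457
finger_force: 0.0
```

```bash
python3 -c "
from h import *
go([.393,-.067,.12],.2)"
```

```text
pos [ 0.4146 -0.0816  0.1778] q [ 0.45  0.62 -0.65  2.53  2.11  0.51 -0.57] F [-1.6  0.1 -0.8]
turn [-0.054  0.143  0.015] shift [3.3  1.41 5.23]
```

>>> send_rows(
  motion=[
    {"x": 1.3,"y": 0.7,"z": 0,"rx": -0.05,"ry": 0.05,"rz": 0.01,"jaw": 4.0},
    {"x": 1.3,"y": 0.7,"z": 0,"rx": 0,"ry": 0.03,"rz": 0,"jaw": 4.0},
    {"x": 0.8,"y": 0,"z": 2,"rx": 0,"ry": 0,"rz": 0,"jaw": 4.0},
    {"x": 0.5,"y": 0,"z": 2,"rx": 0,"ry": 0,"rz": 0,"jaw": 4.0},
    {"x": 0,"y": 0,"z": 0,"rx": 0,"ry": 0,"rz": 0,"jaw": 4.0},
  ],
)

```text
clock: 8.7
tool_pos: [0.3889, -0.0651, 0.1273]
eef_rot: [0.009, 0.992, 0.002, 0.125]
contact_force: [-0.3, 0.4, 0.3]
opening: 0.455
finger_force: 0.0
```

```bash
python3 -c "
from h import *
go([.393,-.067,.045],.25)"
```

```text
pos [ 0.3889 -0.0651  0.1273] q [ 0.6   0.84 -0.96  2.56  1.93  0.73 -0.45] F [-0.3  0.4  0.3]
turn [0.008 0.    0.007] shift [ 1.64 -0.18  8.08]
```

>>> send_rows(
  motion=[
    {"x": 0.3,"y": 0,"z": 2,"rx": 0,"ry": 0,"rz": 0,"jaw": 4.0},
    {"x": 0.4,"y": 0,"z": 2,"rx": 0,"ry": 0,"rz": 0,"jaw": 4.0},
    {"x": 0.4,"y": 0,"z": 2,"rx": 0,"ry": 0,"rz": 0,"jaw": 4.0},
    {"x": 0.4,"y": -0.1,"z": 2,"rx": 0,"ry": 0,"rz": 0,"jaw": 4.0},
    {"x": 0,"y": 0,"z": 0,"rx": 0,"ry": 0,"rz": 0,"jaw": 4.0},
  ],
)

```text
clock: 9.2
tool_pos: [0.3978, -0.0666, 0.0535]
eef_rot: [0.005, 0.992, -0.004, 0.124]
contact_force: [1.0, -0.7, 0.7]
opening: 0.449
finger_force: 0.0
```

```bash
python3 -c "
from h import *
go([.460,-.069,.043],.25)"
```

```text
pos [ 0.3978 -0.0666  0.0535] q [ 0.7   1.25 -1.29  2.56  1.87  1.24 -0.36] F [ 1.  -0.7  0.7]
turn [-0.002 -0.001  0.016] shift [-5.77 -0.08  2.56]
```

>>> send_rows(
  motion=[
    {"x": 0.2,"y": 0,"z": 0.9,"rx": 0,"ry": 0,"rz": 0,"jaw": 4.0},
    {"x": -0.78,"y": 0,"z": 0.2,"rx": 0,"ry": 0,"rz": 0,"jaw": 4.0},
    {"x": -0.78,"y": 0,"z": 0.2,"rx": 0,"ry": 0,"rz": 0,"jaw": 4.0},
    {"x": -0.78,"y": 0,"z": 0.2,"rx": 0,"ry": 0,"rz": 0,"jaw": 4.0},
    {"x": -0.78,"y": 0,"z": 0.2,"rx": 0,"ry": 0,"rz": 0,"jaw": 4.0},
  ],
)

```text
clock: 9.7
tool_pos: [0.433, -0.067, 0.0474]
eef_rot: [0.005, 0.992, -0.004, 0.128]
contact_force: [-1.1, 0.5, 0.0]
opening: 0.455
finger_force: 0.9
```

>>> send_rows(
  motion=[
    {"x": -0.3,"y": 0,"z": 0.07,"rx": 0,"ry": 0,"rz": 0,"jaw": 4.0},
    {"x": -0.3,"y": 0,"z": 0.07,"rx": 0,"ry": 0,"rz": 0,"jaw": 4.0},
    {"x": -0.3,"y": 0,"z": 0.07,"rx": 0,"ry": 0,"rz": 0,"jaw": 4.0},
    {"x": -0.2,"y": 0,"z": 0.05,"rx": 0,"ry": 0,"rz": 0,"jaw": 4.0},
    {"x": 0,"y": 0,"z": 0,"rx": 0,"ry": 0,"rz": 0,"jaw": 4.0},
  ],
)

```text
clock: 10.2
tool_pos: [0.4415, -0.0664, 0.0465]
eef_rot: [0.004, 0.992, -0.003, 0.126]
contact_force: [-5.9, 0.6, 2.7]
opening: 0.457
finger_force: 3.3
```

```bash
python3 -c "
from h import *
go([.442,-.069,.044],.25)
d=snapshot('scene');crop(d,200,120,200,150,4,'s1.png')"
```

```text
pos [ 0.4415 -0.0664  0.0465] q [ 0.72  1.27 -1.29  2.43  1.85  1.2  -0.21] F [-5.9  0.6  2.7]
turn [0.    0.003 0.018] shift [ 0.   -0.26  0.26]
```

View pics/s1.png

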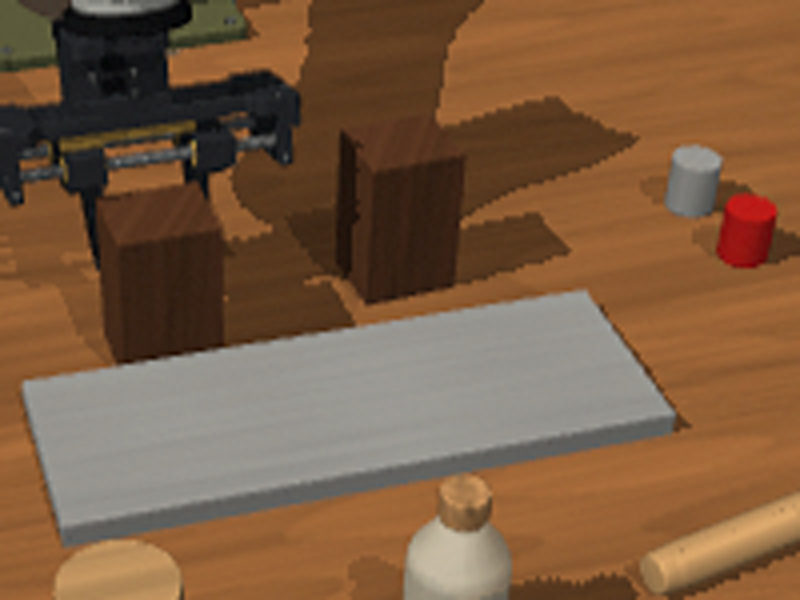

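>>> send_rows(
  motion=[
    {"x": 0.97,"y": 0,"z": -0.25,"rx": 0,"ry": 0,"rz": 0,"jaw": 4.0},
    {"x": -0.6,"y": 0,"z": -2.4,"rx": 0,"ry": 0,"rz": 0.015,"jaw": 4.0},
    {"x": -0.6,"y": 0,"z": -2.4,"rx": 0,"ry": 0,"rz": 0,"jaw": 4.0},
    {"x": -0.5,"y": 0,"z": 0.12,"rx": 0,"ry": 0,"rz": 0,"jaw": 4.0},
    {"x": -0.7,"y": 0,"z": 0.18,"rx": 0,"ry": 0,"rz": 0,"jaw": 4.0},
  ],
)

```text
clock: 10.75
tool_pos: [0.4453, -0.0661, 0.0967]
eef_rot: [0.012, 0.992, -0.001, 0.128]
contact_force: [-5.5, 2.6, 6.4]
opening: 0.456
finger_force: 3.9
```

>>> send_rows(
  motion=[
    {"x": -0.7,"y": 0,"z": 0.18,"rx": 0,"ry": 0,"rz": 0,"jaw": 4.0},
    {"x": -0.7,"y": 0,"z": 0.18,"rx": 0,"ry": 0,"rz": 0,"jaw": 4.0},
    {"x": -0.7,"y": 0,"z": 0.18,"rx": 0,"ry": 0,"rz": 0,"jaw": 4.0},
    {"x": -0.7,"y": 0,"z": 0.18,"rx": 0,"ry": 0,"rz": 0,"jaw": 4.0},
    {"x": -0.7,"y": 0,"z": 0.18,"rx": 0,"ry": 0,"rz": 0,"jaw": 4.0},
  ],
)

```text
clock: 11.25
tool_pos: [0.4821, -0.067, 0.0961]
eef_rot: [0.012, 0.992, -0.002, 0.128]
contact_force: [-1.2, 0.9, 4.0]
opening: 0.456
finger_force: 1.8
```

>>> send_rows(
  motion=[
    {"x": -0.7,"y": 0,"z": 0.18,"rx": 0,"ry": 0,"rz": 0,"jaw": 4.0},
    {"x": -0.7,"y": 0,"z": 0.18,"rx": 0,"ry": 0,"rz": 0,"jaw": 4.0},
    {"x": -0.7,"y": 0,"z": 0.18,"rx": 0,"ry": 0,"rz": 0,"jaw": 4.0},
    {"x": 0,"y": 0,"z": 0,"rx": 0,"ry": 0,"rz": 0,"jaw": 4.0},
    {"x": 0,"y": 0,"z": 0,"rx": 0,"ry": 0,"rz": 0,"jaw": 4.0},
  ],
)

```text
clock: 11.75
tool_pos: [0.5027, -0.0683, 0.0964]
eef_rot: [0.012, 0.992, -0.002, 0.127]
contact_force: [-0.3, -0.7, -0.1]
opening: 0.454
finger_force: 0.0
```

```bash
python3 -c "
from h import *
go([.42,-.068,.095],.25)
d=snapshot('scene');crop(d,200,120,200,150,4,'s2.png')"
```

```text
pos [ 0.5027 -0.0683  0.0964] q [ 0.74  1.16 -1.32  2.24  1.66  1.11  0.01] F [-0.3 -0.7 -0.1]
turn [-0.001  0.006  0.001] shift [ 8.04 -0.19 -1.91]
```

View pics/s2.png

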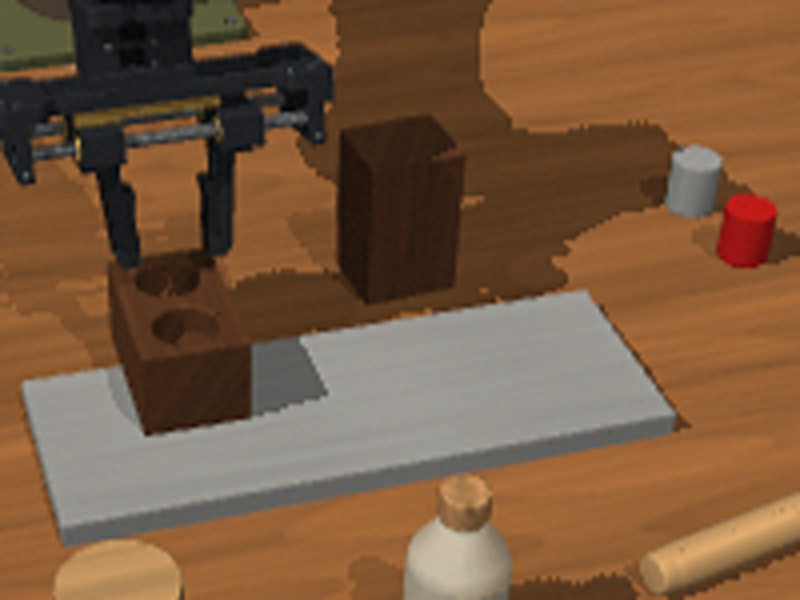

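>>> send_rows(
  motion=[
    {"x": 2.2,"y": 0,"z": -0.55,"rx": 0,"ry": 0,"rz": 0,"jaw": 4.0},
    {"x": 2.2,"y": 0,"z": -0.55,"rx": 0,"ry": 0,"rz": 0,"jaw": 4.0},
    {"x": 0.6,"y": 0,"z": 2.4,"rx": 0,"ry": 0,"rz": 0,"jaw": 4.0},
    {"x": 0.6,"y": 0,"z": 2.4,"rx": 0,"ry": 0,"rz": 0,"jaw": 4.0},
    {"x": -0.78,"y": 0,"z": 0.2,"rx": 0,"ry": 0,"rz": 0,"jaw": 4.0},
  ],
)

```text
clock: 12.3
tool_pos: [0.4636, -0.0673, 0.0441]
eef_rot: [0.011, 0.992, -0.002, 0.125]
contact_force: [0.1, -0.4, 0.1]
opening: 0.45
finger_force: 0.4
```

>>> send_rows(
  motion=[
    {"x": -0.78,"y": 0,"z": 0.2,"rx": 0,"ry": 0,"rz": 0,"jaw": 4.0},
    {"x": -0.78,"y": 0,"z": 0.2,"rx": 0,"ry": 0,"rz": 0,"jaw": 4.0},
    {"x": -0.78,"y": 0,"z": 0.2,"rx": 0,"ry": 0,"rz": 0,"jaw": 4.0},
    {"x": -0.7,"y": 0,"z": 0.18,"rx": 0,"ry": 0,"rz": 0,"jaw": 4.0},
    {"x": 0,"y": 0,"z": 0,"rx": 0,"ry": 0,"rz": 0,"jaw": 4.0},
  ],
)

```text
clock: 12.8
tool_pos: [0.4994, -0.0682, 0.0478]
eef_rot: [0.013, 0.992, -0.002, 0.129]
contact_force: [-0.8, -0.2, -0.2]
opening: 0.449
finger_force: 0.0
```

```bash
python3 -c "
from h import *
go([.510,-.068,.045],.25)"
```

```text
pos [ 0.4994 -0.0682  0.0478] q [ 0.72  1.26 -1.26  2.27  1.8   1.14 -0.06] F [-0.8 -0.2 -0.2]
turn [-0.001  0.009 -0.   ] shift [-0.96  0.04  0.53]
```

>>> send_rows(
  motion=[
    {"x": -0.5,"y": 0,"z": 0.13,"rx": 0,"ry": 0,"rz": 0,"jaw": 4.0},
    {"x": -0.5,"y": 0,"z": 0.13,"rx": 0,"ry": 0,"rz": 0,"jaw": 4.0},
    {"x": 0,"y": 0,"z": 0,"rx": 0,"ry": 0,"rz": 0,"jaw": 4.0},
    {"x": 2.0,"y": 0,"z": -0.5,"rx": 0,"ry": 0,"rz": 0,"jaw": 4.0},
    {"x": 1,"y": 0,"z": -4,"rx": 0,"ry": 0,"rz": 0,"jaw": 4.0},
  ],
)

```text
clock: 13.3
tool_pos: [0.4653, -0.0673, 0.0798]
eef_rot: [0.013, 0.992, -0.002, 0.124]
contact_force: [-1.4, 0.3, 0.6]
opening: 0.452
finger_force: 0.0
```

>>> send_rows(
  motion=[
    {"x": 0,"y": 0,"z": -4,"rx": 0,"ry": 0,"rz": 0,"jaw": 4.0},
    {"x": 2.5,"y": 3,"z": -0.8,"rx": 0,"ry": 0,"rz": 0,"jaw": 4.0},
    {"x": 2.5,"y": 4,"z": -0.6,"rx": 0,"ry": 0,"rz": 0,"jaw": 4.0},
    {"x": 2.5,"y": 4,"z": -0.6,"rx": 0,"ry": 0,"rz": 0,"jaw": 4.0},
    {"x": 0,"y": 4,"z": 0,"rx": 0,"ry": 0,"rz": 0,"jaw": 4.0},
  ],
)

```text
clock: 13.8
tool_pos: [0.3896, 0.0868, 0.1231]
eef_rot: [0.012, 0.992, -0.003, 0.124]
contact_force: [1.6, 0.8, -0.3]
opening: 0.455
finger_force: 0.0
```

```bash
python3 -c "
from h import *
go([.393,.094,.12],.25)"
```

```text
pos [0.3896 0.0868 0.1231] q [ 0.29  1.12 -1.47  2.53  1.58  1.3  -0.7 ] F [ 1.6  0.8 -0.3]
turn [-0.003 -0.     0.002] shift [-0.23  0.73  0.38]
```

>>> send_rows(
  motion=[
    {"x": 0.2,"y": 0.7,"z": 1.9,"rx": 0,"ry": 0,"rz": 0,"jaw": 4.0},
    {"x": 0.5,"y": 0,"z": 1.9,"rx": 0,"ry": 0,"rz": 0,"jaw": 4.0},
    {"x": 0.5,"y": 0,"z": 1.9,"rx": 0,"ry": 0,"rz": 0,"jaw": 4.0},
    {"x": 0.5,"y": 0,"z": 1.8,"rx": 0,"ry": 0,"rz": 0,"jaw": 4.0},
    {"x": 0,"y": 0,"z": 0,"rx": 0,"ry": 0,"rz": 0,"jaw": 4.0},
  ],
)

```text
clock: 14.3
tool_pos: [0.3918, 0.0931, 0.045]
eef_rot: [0.012, 0.992, -0.003, 0.123]
contact_force: [-0.1, -0.3, -0.1]
opening: 0.453
finger_force: 0.0
```

```bash
python3 -c "
from h import *
go([.445,.0935,.045],.25)"
```

```text
pos [0.3918 0.0931 0.045 ] q [ 0.22  1.32 -1.35  2.55  1.79  1.42 -0.8 ] F [-0.1 -0.3 -0.1]
turn [-0.002 -0.003  0.002] shift [-5.16  0.18  1.31]
```

>>> send_rows(
  motion=[
    {"x": -0.78,"y": 0,"z": 0.2,"rx": 0,"ry": 0,"rz": 0,"jaw": 4.0},
    {"x": -0.78,"y": 0,"z": 0.2,"rx": 0,"ry": 0,"rz": 0,"jaw": 4.0},
    {"x": -0.78,"y": 0,"z": 0.2,"rx": 0,"ry": 0,"rz": 0,"jaw": 4.0},
    {"x": -0.78,"y": 0,"z": 0.2,"rx": 0,"ry": 0,"rz": 0,"jaw": 4.0},
    {"x": -0.78,"y": 0,"z": 0.2,"rx": 0,"ry": 0,"rz": 0,"jaw": 4.0},
  ],
)

```text
clock: 14.8
tool_pos: [0.4329, 0.092, 0.0475]
eef_rot: [0.012, 0.992, -0.002, 0.124]
contact_force: [-2.6, 0.6, 0.2]
opening: 0.453
finger_force: 1.3
```

>>> send_rows(
  motion=[
    {"x": -0.4,"y": 0,"z": 0.1,"rx": 0,"ry": 0,"rz": 0,"jaw": 4.0},
    {"x": -0.4,"y": 0,"z": 0.1,"rx": 0,"ry": 0,"rz": 0,"jaw": 4.0},
    {"x": -0.4,"y": 0,"z": 0.1,"rx": 0,"ry": 0,"rz": 0,"jaw": 4.0},
    {"x": -0.1,"y": 0,"z": 0.03,"rx": 0,"ry": 0,"rz": 0,"jaw": 4.0},
    {"x": 0,"y": 0,"z": 0,"rx": 0,"ry": 0,"rz": 0,"jaw": 4.0},
  ],
)

```text
clock: 15.3
tool_pos: [0.4463, 0.0916, 0.0468]
eef_rot: [0.012, 0.992, -0.002, 0.125]
contact_force: [-2.6, -0.3, 2.5]
opening: 0.458
finger_force: 1.6
```

```bash
python3 -c "
from h import *
go([.445,.0935,.045],.25)"
```

```text
pos [0.4463 0.0916 0.0468] q [ 0.31  1.3  -1.33  2.39  1.78  1.34 -0.56] F [-2.6 -0.3  2.5]
turn [-0.002  0.     0.002] shift [0.17 0.19 0.14]
```

>>> send_rows(
  motion=[
    {"x": 0.97,"y": 0,"z": -0.25,"rx": 0,"ry": 0,"rz": 0,"jaw": 4.0},
    {"x": -0.6,"y": 0.1,"z": -2.4,"rx": 0,"ry": 0,"rz": 0,"jaw": 4.0},
    {"x": -0.6,"y": 0.1,"z": -2.4,"rx": 0,"ry": 0,"rz": 0,"jaw": 4.0},
    {"x": -0.5,"y": 0,"z": 0.12,"rx": 0,"ry": 0,"rz": 0,"jaw": 4.0},
    {"x": -0.7,"y": 0,"z": 0.18,"rx": 0,"ry": 0,"rz": 0,"jaw": 4.0},
  ],
)

```text
clock: 15.8
tool_pos: [0.4493, 0.0935, 0.0964]
eef_rot: [0.012, 0.992, -0.003, 0.126]
contact_force: [-1.6, 0.1, 1.9]
opening: 0.453
finger_force: 1.0
```

>>> send_rows(
  motion=[
    {"x": -0.7,"y": 0,"z": 0.18,"rx": 0,"ry": 0,"rz": 0,"jaw": 4.0},
    {"x": -0.7,"y": 0,"z": 0.18,"rx": 0,"ry": 0,"rz": 0,"jaw": 4.0},
    {"x": -0.7,"y": 0,"z": 0.18,"rx": 0,"ry": 0,"rz": 0,"jaw": 4.0},
    {"x": -0.7,"y": 0,"z": 0.18,"rx": 0,"ry": 0,"rz": 0,"jaw": 4.0},
    {"x": -0.7,"y": 0,"z": 0.18,"rx": 0,"ry": 0,"rz": 0,"jaw": 4.0},
  ],
)

```text
clock: 16.3
tool_pos: [0.4857, 0.0925, 0.0959]
eef_rot: [0.013, 0.992, -0.003, 0.125]
contact_force: [-0.1, -0.2, 1.6]
opening: 0.453
finger_force: 0.5
```

>>> send_rows(
  motion=[
    {"x": -0.7,"y": 0,"z": 0.18,"rx": 0,"ry": 0,"rz": 0,"jaw": 4.0},
    {"x": -0.7,"y": 0,"z": 0.18,"rx": 0,"ry": 0,"rz": 0,"jaw": 4.0},
    {"x": -0.7,"y": 0,"z": 0.18,"rx": 0,"ry": 0,"rz": 0,"jaw": 4.0},
    {"x": 0,"y": 0,"z": 0,"rx": 0,"ry": 0,"rz": 0,"jaw": 4.0},
    {"x": 0,"y": 0,"z": 0,"rx": 0,"ry": 0,"rz": 0,"jaw": 4.0},
  ],
)

```text
clock: 16.8
tool_pos: [0.5063, 0.092, 0.096]
eef_rot: [0.012, 0.992, -0.003, 0.125]
contact_force: [-0.2, -0.3, 0.7]
opening: 0.453
finger_force: 0.0
```

```bash
python3 -c "
from h import *
go([.46,.0935,.095],.25)
d=snapshot('scene');crop(d,200,120,200,150,4,'s3.png')"
```

```text
pos [0.5063 0.092  0.096 ] q [ 0.38  1.19 -1.36  2.21  1.63  1.25 -0.3 ] F [-0.2 -0.3  0.7]
turn [-0.002 -0.     0.001] shift [ 4.51  0.03 -1.05]
```

View pics/s3.png

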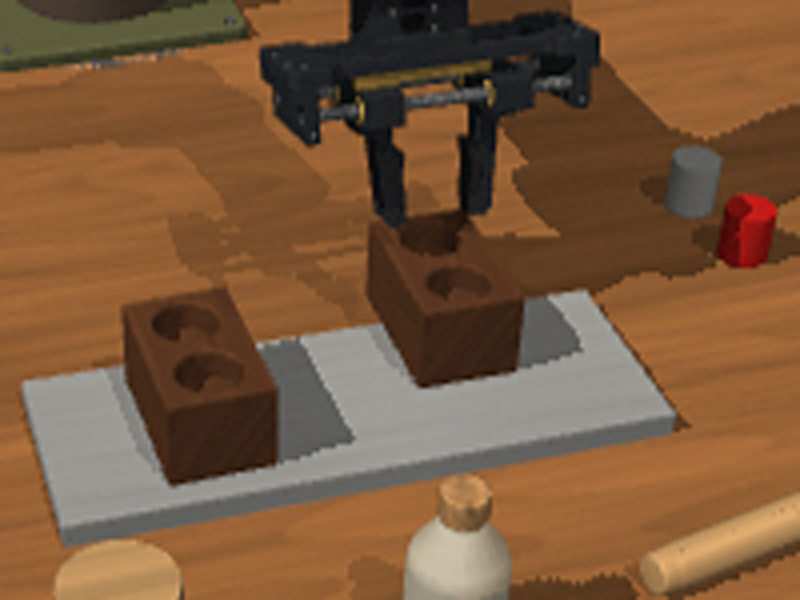

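>>> send_rows(
  motion=[
    {"x": 2.2,"y": 0,"z": -0.55,"rx": 0,"ry": 0,"rz": 0,"jaw": 4.0},
    {"x": 2.2,"y": 0,"z": -0.55,"rx": 0,"ry": 0,"rz": 0,"jaw": 4.0},
    {"x": 0.6,"y": 0,"z": 2.4,"rx": 0,"ry": 0,"rz": 0,"jaw": 4.0},
    {"x": 0.6,"y": 0,"z": 2.4,"rx": 0,"ry": 0,"rz": 0,"jaw": 4.0},
    {"x": -0.78,"y": 0,"z": 0.2,"rx": 0,"ry": 0,"rz": 0,"jaw": 4.0},
  ],
)

```text
clock: 17.35
tool_pos: [0.4669, 0.0924, 0.0436]
eef_rot: [0.011, 0.992, -0.003, 0.122]
contact_force: [0.8, -0.9, -0.1]
opening: 0.452
finger_force: 0.0
```

>>> send_rows(
  motion=[
    {"x": -0.78,"y": 0,"z": 0.2,"rx": 0,"ry": 0,"rz": 0,"jaw": 4.0},
    {"x": -0.78,"y": 0,"z": 0.2,"rx": 0,"ry": 0,"rz": 0,"jaw": 4.0},
    {"x": -0.78,"y": 0,"z": 0.2,"rx": 0,"ry": 0,"rz": 0,"jaw": 4.0},
    {"x": -0.7,"y": 0,"z": 0.18,"rx": 0,"ry": 0,"rz": 0,"jaw": 4.0},
    {"x": -0.5,"y": 0,"z": 0.13,"rx": 0,"ry": 0,"rz": 0,"jaw": 4.0},
  ],
)

```text
clock: 17.85
tool_pos: [0.5066, 0.0919, 0.0466]
eef_rot: [0.013, 0.992, -0.003, 0.125]
contact_force: [-2.4, 0.2, -0.4]
opening: 0.453
finger_force: 1.1
```

>>> send_rows(
  motion=[
    {"x": -0.5,"y": 0,"z": 0.13,"rx": 0,"ry": 0,"rz": 0,"jaw": 4.0},
    {"x": 0,"y": 0,"z": 0,"rx": 0,"ry": 0,"rz": 0,"jaw": 4.0},
    {"x": 2.0,"y": 0,"z": -0.5,"rx": 0,"ry": 0,"rz": 0,"jaw": 4.0},
    {"x": 2.0,"y": 0,"z": -0.5,"rx": 0,"ry": 0,"rz": 0,"jaw": 4.0},
    {"x": 0,"y": 0,"z": -4,"rx": 0,"ry": 0,"rz": 0,"jaw": 6.0},
  ],
)

```text
clock: 18.35
tool_pos: [0.4566, 0.0922, 0.0813]
eef_rot: [0.012, 0.993, -0.004, 0.121]
contact_force: [0.9, 0.1, 1.2]
opening: 0.519
finger_force: 0.0
```

>>> send_rows(
  motion=[
    {"x": 0,"y": 0,"z": -4,"rx": 0,"ry": 0,"rz": 0,"jaw": 6.0},
    {"x": 0,"y": 0,"z": -4,"rx": 0,"ry": 0,"rz": 0,"jaw": 6.0},
    {"x": 0,"y": 0,"z": -4,"rx": 0,"ry": 0,"rz": 0,"jaw": 6.0},
    {"x": 0,"y": 0,"z": -2,"rx": 0,"ry": 0,"rz": 0,"jaw": 6.0},
    {"x": 0,"y": 0,"z": 0,"rx": 0,"ry": 0,"rz": 0,"jaw": 6.0},
  ],
)

```text
clock: 18.85
tool_pos: [0.4264, 0.0952, 0.2236]
eef_rot: [0.012, 0.992, -0.002, 0.128]
contact_force: [0.1, -0.4, -0.5]
opening: 0.683
finger_force: 0.0
```

```bash
python3 -c "
from h import *
go([.425,.321,.2],0)
d=snapshot('top');cv2.imwrite('pics/t2.png',cv2.resize(d['img'][150:330,80:440,::-1],(800,400),interpolation=cv2.INTER_CUBIC))"
```

```text
pos [0.4264 0.0952 0.2236] q [ 0.41  0.82 -1.45  2.33  1.32  1.07 -0.31] F [ 0.1 -0.4 -0.5]
turn [-0.002  0.258  0.002] shift [ 0.73 22.57  2.36]
```

View pics/t2.png

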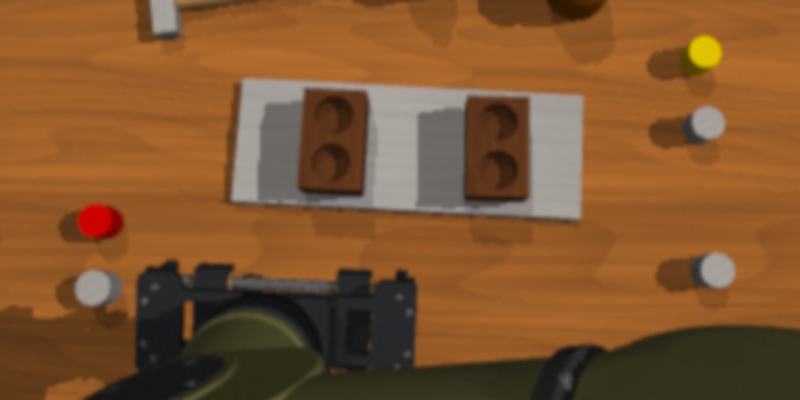

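The picture shows both stands lying bores-up on the plate. The grey punches are at about (95,287), (707,122) and (716,270).

```bash
python3 - <<'E'
from h import *
d=snapshot('top');im=d['img'][:,:,::-1]
a=cv2.resize(im[185:245,208:323],(805*1,420),interpolation=cv2.INTER_CUBIC)[:,:798]  # x7
o=np.zeros((420+180,798,3),np.uint8);o[:420]=a
for i,(x,y) in enumerate([(108,267),(383,193),(387,259)]):
    o[420:,i*266:i*266+240]=cv2.resize(im[y:y+24,x:x+32],(256,192),interpolation=cv2.INTER_CUBIC)[:180,:240]  # x8
cv2.imwrite('pics/m1.png',o)
E
```

```text
(no output)
```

View pics/m1.png

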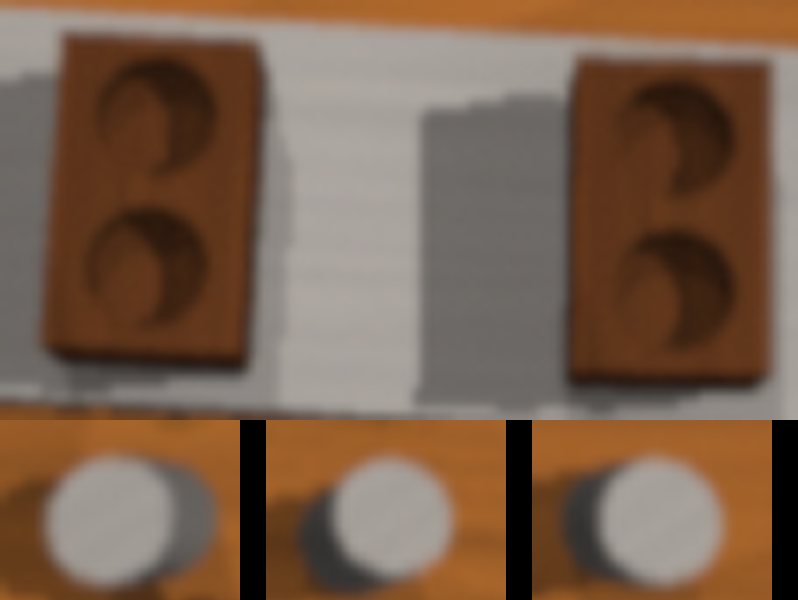

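```bash
python3 - <<'E'
from h import *
d=snapshot('top')
f=lambda x0,y0,k,u,v,z:world(d,x0+(u+.5)/k-.5,y0+(v+.5)/k-.5,z).round(4)[:2]
for n,c,b in(("L",[(65,33),(262,42),(246,358),(43,347)],[(157,118),(147,267)]),("R",[(577,58),(772,62),(768,376),(570,375)],[(677,139),(677,290)])):
    p=np.array([f(208,185,7,u,v,.069) for u,v in c]);m=p.mean(0)
    ax=(p[0]+p[1]-p[2]-p[3]);ax/=np.linalg.norm(ax)
    print(n,"centre",m,"yaw",np.arctan2(ax[1],ax[0]).round(3),"bores from corners",(m+.024*ax).round(4),(m-.024*ax).round(4),"direct",[f(208,185,7,u,v,.069) for u,v in b])
for x0,y0,u,v in[(108,267,110,100),(383,193,127,97.5),(387,259,127.5,101)]:print(f(x0,y0,8,u,v,.038))
E
```

```text
L centre [0.5744 0.0905] yaw -0.019 bores from corners [0.5984 0.09  ] [0.5504 0.091 ] direct [array([0.5984, 0.0906]), array([0.5511, 0.0918])]
R centre [ 0.570375 -0.07115 ] yaw -0.013 bores from corners [ 0.5944 -0.0715] [ 0.5464 -0.0708] direct [array([ 0.5949, -0.0727]), array([ 0.5471, -0.0729])]
[0.427 0.324]
[ 0.6045 -0.2905]
[ 0.4549 -0.2932]
```

>>> send_rows(
  motion=[
    {"x": 0,"y": 4.5,"z": 0,"rx": 0,"ry": 0.129,"rz": 0,"jaw": 6.0},
    {"x": 0,"y": 4.5,"z": 0,"rx": 0,"ry": 0.129,"rz": 0,"jaw": 6.0},
    {"x": 0.3,"y": 4.5,"z": 0,"rx": 0,"ry": 0,"rz": 0,"jaw": 6.0},
    {"x": 0.3,"y": 4.5,"z": 2,"rx": 0,"ry": 0,"rz": 0,"jaw": 6.0},
    {"x": 0,"y": 4.5,"z": 3,"rx": 0,"ry": 0,"rz": 0,"jaw": 6.0},
  ],
)

```text
clock: 19.5
tool_pos: [0.4242, 0.3185, 0.1705]
eef_rot: [0.013, 1.0, -0.001, -0.004]
contact_force: [0.7, -0.6, -0.3]
opening: 0.682
finger_force: 0.0
```

```bash
python3 -c "
from h import *
go([.427,.324,.028],0)"
```

```text
pos [0.4242 0.3185 0.1705] q [-0.07  1.02 -1.29  1.89  1.09  1.17 -0.24] F [ 0.7 -0.6 -0.3]
turn [-0.002 -0.009  0.001] shift [-0.27  0.56 14.25]
```

>>> send_rows(
  motion=[
    {"x": -0.27,"y": 0.56,"z": 3,"rx": 0,"ry": -0.009,"rz": 0,"jaw": 6.0},
    {"x": 0,"y": 0,"z": 4,"rx": 0,"ry": 0,"rz": 0,"jaw": 6.0},
    {"x": 0,"y": 0,"z": 4,"rx": 0,"ry": 0,"rz": 0,"jaw": 6.0},
    {"x": 0,"y": 0,"z": 2,"rx": 0,"ry": 0,"rz": 0,"jaw": 6.0},
    {"x": 0,"y": 0,"z": 0,"rx": 0,"ry": 0,"rz": 0,"jaw": 6.0},
  ],
)

```text
clock: 20.0
tool_pos: [0.425, 0.319, 0.0373]
eef_rot: [0.012, 1.0, -0.004, -0.003]
contact_force: [0.4, -0.6, 0.4]
opening: 0.682
finger_force: 0.0
```

```bash
python3 -c "
from h import *
go([.427,.324,.028],0)"
```

```text
pos [0.425  0.319  0.0373] q [-0.14  1.21 -1.14  1.94  1.35  1.06 -0.39] F [ 0.4 -0.6  0.4]
turn [-0.008 -0.005  0.002] shift [-0.19  0.5   0.93]
```

>>> send_rows(
  motion=[
    {"x": -0.19,"y": 0.5,"z": 0.4,"rx": -0.008,"ry": -0.005,"rz": 0,"jaw": 6.0},
    {"x": 0,"y": 0,"z": 0.5,"rx": 0,"ry": 0,"rz": 0,"jaw": 6.0},
    {"x": 0,"y": 0,"z": 0,"rx": 0,"ry": 0,"rz": 0,"jaw": 6.0},
    {"x": 0,"y": 0,"z": 0,"rx": 0,"ry": 0,"rz": 0,"jaw": 6.0},
    {"x": 0,"y": 0,"z": 0,"rx": 0,"ry": 0,"rz": 0,"jaw": 6.0},
  ],
)

```text
clock: 20.5
tool_pos: [0.4295, 0.3264, 0.034]
eef_rot: [0.013, 1.0, 0.003, 0.004]
contact_force: [-0.6, -0.5, -0.2]
opening: 0.679
finger_force: 0.0
```

```bash
python3 -c "
from h import *
go([.427,.324,.028],0)"
```

```text
pos [0.4295 0.3264 0.034 ] q [-0.14  1.22 -1.13  1.94  1.37  1.05 -0.4 ] F [-0.6 -0.5 -0.2]
turn [0.007 0.007 0.001] shift [ 0.25 -0.24  0.6 ]
```

```bash
python3 -c "
from h import *
P=[]
for i in range(8):
    snapshot('top');s=get_state();P.append(s['tool_pos']);
print(np.array(P).round(4), s['qd'].round(3))
go([.427,.324,.028],0)"
```

```text
[[0.4295 0.3263 0.0339]
 [0.4295 0.3263 0.0338]
 [0.4295 0.3262 0.0337]
 [0.4294 0.3262 0.0336]
 [0.4294 0.3262 0.0335]
 [0.4293 0.3262 0.0334]
 [0.4293 0.3262 0.0333]
 [0.4292 0.3262 0.0333]] [ 0.001  0.002  0.    -0.002 -0.     0.001  0.001]
pos [0.4292 0.3262 0.0333] q [-0.14  1.22 -1.13  1.94  1.37  1.05 -0.4 ] F [ 0.5 -0.3  0.2]
turn [0.006 0.006 0.001] shift [ 0.22 -0.22  0.53]
```

>>> send_rows(
  motion=[
    {"x": 0.15,"y": -0.15,"z": 0.4,"rx": 0.005,"ry": 0.005,"rz": 0,"jaw": 6.0},
    {"x": 0,"y": 0,"z": 0,"rx": 0,"ry": 0,"rz": 0,"jaw": 6.0},
    {"x": 0,"y": 0,"z": 0,"rx": 0,"ry": 0,"rz": 0,"jaw": 4.0},
    {"x": 0,"y": 0,"z": 0,"rx": 0,"ry": 0,"rz": 0,"jaw": 3.0},
    {"x": 0,"y": 0,"z": 0,"rx": 0,"ry": 0,"rz": 0,"jaw": 3.0},
  ],
  grip_force=25,
)

```text
clock: 21.4
tool_pos: [0.4277, 0.3248, 0.0293]
eef_rot: [0.013, 1.0, 0.0, 0.001]
contact_force: [0.7, 0.3, 0.9]
opening: 0.429
finger_force: 0.0
```

>>> send_rows(
  motion=[
    {"x": 0,"y": 0,"z": 0,"rx": 0,"ry": 0,"rz": 0,"jaw": 3.0},
    {"x": 0,"y": 0,"z": 0,"rx": 0,"ry": 0,"rz": 0,"jaw": 3.0},
    {"x": 0,"y": 0,"z": 0,"rx": 0,"ry": 0,"rz": 0,"jaw": 3.0},
    {"x": 0,"y": 0,"z": 0,"rx": 0,"ry": 0,"rz": 0,"jaw": 3.0},
    {"x": 0,"y": 0,"z": 0,"rx": 0,"ry": 0,"rz": 0,"jaw": 3.0},
  ],
)

```text
clock: 21.9
tool_pos: [0.4277, 0.3243, 0.0293]
eef_rot: [0.013, 1.0, -0.0, 0.001]
contact_force: [-0.5, -3.0, 2.0]
opening: 0.376
finger_force: 25.0
```

```bash
python3 -c "
from h import *
go([.55,.0915,.14],0)"
```

```text
pos [0.4277 0.3243 0.0293] q [-0.14  1.22 -1.13  1.94  1.37  1.05 -0.4 ] F [-0.5 -3.   2. ]
turn [-0.     0.001  0.001] shift [-12.83 -22.95 -11.07]
```

>>> send_rows(
  motion=[
    {"x": 0,"y": 0,"z": -2,"rx": 0,"ry": 0,"rz": 0,"jaw": 3.0},
    {"x": 0,"y": 0,"z": -4.5,"rx": 0,"ry": 0,"rz": 0,"jaw": 3.0},
    {"x": 0,"y": 0,"z": -4.5,"rx": 0,"ry": 0,"rz": 0,"jaw": 3.0},
    {"x": -2,"y": -2.55,"z": 0,"rx": 0,"ry": 0,"rz": 0,"jaw": 3.0},
    {"x": -3,"y": -4,"z": 0,"rx": 0,"ry": 0,"rz": 0,"jaw": 3.0},
  ],
)

```text
clock: 22.4
tool_pos: [0.4757, 0.2617, 0.1415]
eef_rot: [0.009, 1.0, 0.004, 0.002]
contact_force: [0.7, -0.3, -3.0]
opening: 0.381
finger_force: 25.0
```

>>> send_rows(
  motion=[
    {"x": -3,"y": -4,"z": 0,"rx": 0,"ry": 0,"rz": 0,"jaw": 3.0},
    {"x": -3,"y": -4,"z": 0,"rx": 0,"ry": 0,"rz": 0,"jaw": 3.0},
    {"x": -3,"y": -4,"z": 0,"rx": 0,"ry": 0,"rz": 0,"jaw": 3.0},
    {"x": -2.2,"y": -2.9,"z": 0,"rx": 0,"ry": 0,"rz": 0,"jaw": 3.0},
    {"x": -1.5,"y": -1.5,"z": 0,"rx": 0,"ry": 0,"rz": 0,"jaw": 3.0},
  ],
)

```text
clock: 22.9
tool_pos: [0.6006, 0.0866, 0.1381]
eef_rot: [0.015, 1.0, -0.0, 0.001]
contact_force: [-0.1, 0.6, -2.8]
opening: 0.379
finger_force: 25.0
```

```bash
python3 -c "
from h import *
[snapshot('scene') for i in range(6)]
go([.599,.0904,.1],0)"
```

```text
pos [0.5979 0.0925 0.1393] q [ 0.36  1.12 -1.25  1.7   1.13  1.22  0.37] F [-0.9  0.3 -2.4]
turn [0.002 0.001 0.004] shift [-0.12 -0.21  3.93]
```

>>> send_rows(
  motion=[
    {"x": -0.12,"y": -0.21,"z": 1.5,"rx": 0.002,"ry": 0,"rz": 0.004,"jaw": 3.0},
    {"x": 0,"y": 0,"z": 1.7,"rx": 0,"ry": 0,"rz": 0,"jaw": 3.0},
    {"x": 0,"y": 0,"z": 0,"rx": 0,"ry": 0,"rz": 0,"jaw": 3.0},
    {"x": 0,"y": 0,"z": 0,"rx": 0,"ry": 0,"rz": 0,"jaw": 3.0},
    {"x": 0,"y": 0,"z": 0,"rx": 0,"ry": 0,"rz": 0,"jaw": 3.0},
  ],
)

```text
clock: 23.7
tool_pos: [0.6, 0.0891, 0.1074]
eef_rot: [0.014, 1.0, -0.0, 0.001]
contact_force: [-0.7, 0.1, -2.7]
opening: 0.381
finger_force: 25.0
```

```bash
python3 -c "
from h import *
[snapshot('scene') for i in range(6)]
go([.599,.0904,.085],0)"
```

```text
pos [0.6001 0.0887 0.1076] q [ 0.36  1.16 -1.22  1.71  1.18  1.19  0.34] F [ 0.6 -0.5 -2.7]
turn [-0.001  0.002 -0.003] shift [0.11 0.16 2.26]
```

>>> send_rows(
  motion=[
    {"x": 0.1,"y": 0.14,"z": 0.3,"rx": 0,"ry": 0,"rz": 0,"jaw": 3.0},
    {"x": 0,"y": 0,"z": 0.4,"rx": 0,"ry": 0,"rz": 0,"jaw": 3.0},
    {"x": 0,"y": 0,"z": 0,"rx": 0,"ry": 0,"rz": 0,"jaw": 3.0},
    {"x": 0,"y": 0,"z": 0,"rx": 0,"ry": 0,"rz": 0,"jaw": 3.0},
    {"x": 0,"y": 0,"z": 0,"rx": 0,"ry": 0,"rz": 0,"jaw": 3.0},
  ],
)

```text
clock: 24.5
tool_pos: [0.599, 0.0901, 0.1003]
eef_rot: [0.015, 1.0, -0.001, 0.001]
contact_force: [-0.4, -0.5, -2.0]
opening: 0.377
finger_force: 25.0
```

```bash
python3 -c "
from h import *
go([.599,.0904,.085],0)
d=snapshot('scene');crop(d,270,140,80,60,10,'p1.png')"
```

```text
pos [0.599  0.0901 0.1003] q [ 0.35  1.17 -1.21  1.71  1.19  1.19  0.33] F [-0.4 -0.5 -2. ]
turn [-0.001  0.001 -0.003] shift [0.   0.03 1.53]
```

View pics/p1.png

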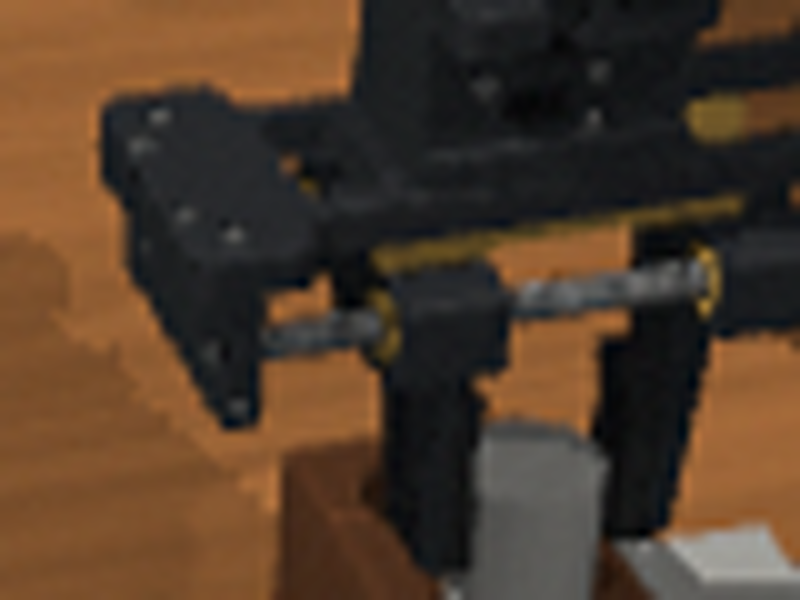

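>>> send_rows(
  motion=[
    {"x": 0,"y": 0.02,"z": 0.3,"rx": 0,"ry": 0,"rz": 0,"jaw": 3.0},
    {"x": 0,"y": 0,"z": 0.3,"rx": 0,"ry": 0,"rz": 0,"jaw": 3.0},
    {"x": 0,"y": 0,"z": 0.2,"rx": 0,"ry": 0,"rz": 0,"jaw": 3.0},
    {"x": 0,"y": 0,"z": 0,"rx": 0,"ry": 0,"rz": 0,"jaw": 3.0},
    {"x": 0,"y": 0,"z": 0,"rx": 0,"ry": 0,"rz": 0,"jaw": 3.0},
  ],
)

```text
clock: 25.05
tool_pos: [0.599, 0.0903, 0.0922]
eef_rot: [0.015, 1.0, -0.001, 0.001]
contact_force: [-0.4, 0.2, -2.4]
opening: 0.377
finger_force: 25.0
```

>>> send_rows(
  motion=[
    {"x": 0,"y": 0,"z": 0.3,"rx": 0,"ry": 0,"rz": 0,"jaw": 3.0},
    {"x": 0,"y": 0,"z": 0.3,"rx": 0,"ry": 0,"rz": 0,"jaw": 3.0},
    {"x": 0,"y": 0,"z": 0.2,"rx": 0,"ry": 0,"rz": 0,"jaw": 3.0},
    {"x": 0,"y": 0,"z": 0,"rx": 0,"ry": 0,"rz": 0,"jaw": 3.0},
    {"x": 0,"y": 0,"z": 0,"rx": 0,"ry": 0,"rz": 0,"jaw": 3.0},
  ],
)

```text
clock: 25.55
tool_pos: [0.599, 0.0903, 0.0842]
eef_rot: [0.015, 1.0, -0.001, 0.001]
contact_force: [1.1, 0.5, -2.4]
opening: 0.378
finger_force: 25.0
```

>>> send_rows(
  motion=[
    {"x": 0,"y": 0,"z": 0,"rx": 0,"ry": 0,"rz": 0,"jaw": 5.0},
    {"x": 0,"y": 0,"z": 0,"rx": 0,"ry": 0,"rz": 0,"jaw": 5.0},
    {"x": 0,"y": 0,"z": 0,"rx": 0,"ry": 0,"rz": 0,"jaw": 5.0},
    {"x": 0,"y": 0,"z": 0,"rx": 0,"ry": 0,"rz": 0,"jaw": 5.0},
    {"x": 0,"y": 0,"z": -1.5,"rx": 0,"ry": 0,"rz": 0,"jaw": 6.0},
  ],
)

```text
clock: 26.05
tool_pos: [0.598, 0.0895, 0.0981]
eef_rot: [0.015, 1.0, -0.001, -0.001]
contact_force: [0.7, -0.4, -0.2]
opening: 0.632
finger_force: 0.0
```

>>> send_rows(
  motion=[
    {"x": 0,"y": 0,"z": -4,"rx": 0,"ry": 0,"rz": 0,"jaw": 6.0},
    {"x": 0,"y": 0,"z": -4,"rx": 0,"ry": 0,"rz": 0,"jaw": 6.0},
    {"x": 0,"y": -3,"z": -1,"rx": 0,"ry": 0,"rz": 0,"jaw": 6.0},
    {"x": 0,"y": -4.5,"z": 0,"rx": 0,"ry": 0,"rz": 0,"jaw": 6.0},
    {"x": 0,"y": -4.5,"z": 0,"rx": 0,"ry": 0,"rz": 0,"jaw": 6.0},
  ],
)

```text
clock: 26.55
tool_pos: [0.5958, -0.03, 0.1915]
eef_rot: [0.014, 1.0, -0.0, 0.002]
contact_force: [0.7, -0.2, -0.7]
opening: 0.687
finger_force: 0.0
```

>>> send_rows(
  motion=[
    {"x": 0,"y": -4.5,"z": 0,"rx": 0,"ry": 0,"rz": 0,"jaw": 6.0},
    {"x": 0,"y": -4.5,"z": 0,"rx": 0,"ry": 0,"rz": 0,"jaw": 6.0},
    {"x": 0,"y": -4.5,"z": 0,"rx": 0,"ry": 0,"rz": 0,"jaw": 6.0},
    {"x": 0,"y": -4.5,"z": 0,"rx": 0,"ry": 0,"rz": 0,"jaw": 6.0},
    {"x": 0,"y": -4.0,"z": 0,"rx": 0,"ry": 0,"rz": 0,"jaw": 6.0},
  ],
)

```text
clock: 27.05
tool_pos: [0.5887, -0.252, 0.1909]
eef_rot: [0.015, 1.0, -0.001, 0.001]
contact_force: [0.7, 0.8, -0.6]
opening: 0.68
finger_force: 0.0
```

```bash
python3 - <<'E'
from h import *
go([.6045,-.2905,.03],0)
d=snapshot('scene');d2=snapshot('top')
o=np.zeros((600,800,3),np.uint8)
o[:,:400]=cv2.resize(d['img'][140:260,270:350,::-1],(400,600),interpolation=cv2.INTER_CUBIC)
o[:,400:]=cv2.resize(d2['img'][170:290,350:430,::-1],(400,600),interpolation=cv2.INTER_CUBIC)
cv2.imwrite('pics/p2.png',o)
E
```

```text
pos [ 0.5887 -0.252   0.1909] q [ 0.91  1.1  -1.32  1.55  1.08  1.35  1.01] F [ 0.7  0.8 -0.6]
turn [-0.001  0.002 -0.004] shift [-1.68 -3.8  16.09]
```

View pics/p2.png

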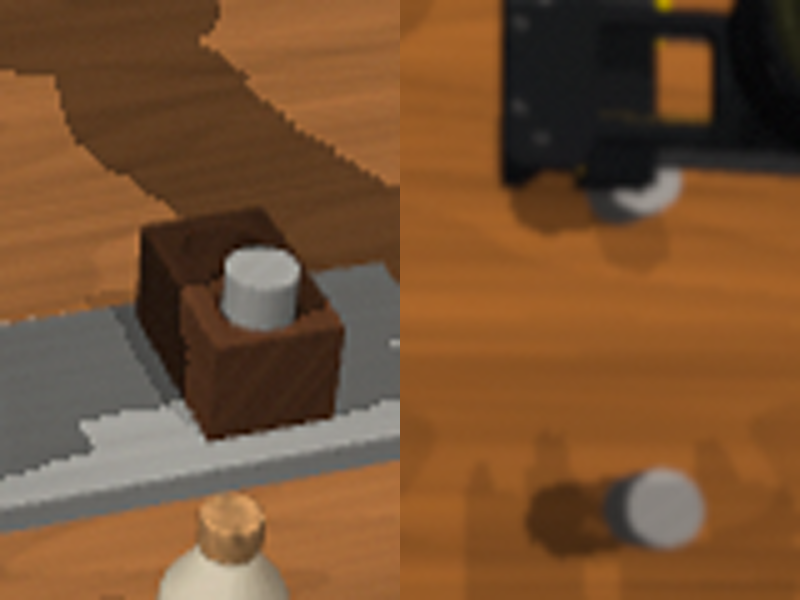

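The left picture shows the first punch seated in the far bore of the left stand. On the right, the near punch top is at about (662,509) and the far one is partly hidden near (645,190); neither has moved.

>>> send_rows(
  motion=[
    {"x": -0.85,"y": -1.9,"z": 1,"rx": 0,"ry": 0,"rz": 0,"jaw": 6.0},
    {"x": -0.85,"y": -1.9,"z": 2,"rx": 0,"ry": 0,"rz": 0,"jaw": 6.0},
    {"x": 0,"y": 0,"z": 4,"rx": 0,"ry": 0,"rz": 0,"jaw": 6.0},
    {"x": 0,"y": 0,"z": 3,"rx": 0,"ry": 0,"rz": 0,"jaw": 6.0},
    {"x": 0,"y": 0,"z": 0,"rx": 0,"ry": 0,"rz": 0,"jaw": 6.0},
  ],
)

```text
clock: 27.65
tool_pos: [0.6026, -0.2874, 0.0862]
eef_rot: [0.014, 1.0, 0.0, -0.003]
contact_force: [-0.2, 0.0, 0.6]
opening: 0.681
finger_force: 0.0
```

```bash
python3 -c "
from h import *
[snapshot('scene') for i in range(6)]
go([.6045,-.2905,.03],0)"
```

```text
pos [ 0.6062 -0.2878  0.0922] q [ 0.9   1.24 -1.24  1.5   1.21  1.28  1.05] F [-0.2 -0.9  0.1]
turn [-0.001  0.004 -0.003] shift [ 0.16 -0.27  6.22]
```

>>> send_rows(
  motion=[
    {"x": 0.12,"y": -0.25,"z": 2,"rx": 0,"ry": 0,"rz": 0,"jaw": 6.0},
    {"x": 0,"y": 0,"z": 2.5,"rx": 0,"ry": 0,"rz": 0,"jaw": 6.0},
    {"x": 0,"y": 0,"z": 1.3,"rx": 0,"ry": 0,"rz": 0,"jaw": 6.0},
    {"x": 0,"y": 0,"z": 0,"rx": 0,"ry": 0,"rz": 0,"jaw": 6.0},
    {"x": 0,"y": 0,"z": 0,"rx": 0,"ry": 0,"rz": 0,"jaw": 6.0},
  ],
)

```text
clock: 28.45
tool_pos: [0.6039, -0.2903, 0.0318]
eef_rot: [0.015, 1.0, -0.0, 0.001]
contact_force: [0.1, 0.1, -0.5]
opening: 0.681
finger_force: 0.0
```

```bash
python3 -c "
from h import *
[snapshot('scene') for i in range(6)]
go([.6045,-.2905,.03],0)"
```

```text
pos [ 0.6042 -0.2906  0.0325] q [ 0.9   1.32 -1.19  1.51  1.28  1.22  1.03] F [-0.3 -0.4  0. ]
turn [-0.001  0.002 -0.003] shift [-0.03  0.01  0.25]
```

>>> send_rows(
  motion=[
    {"x": 0,"y": 0,"z": 0.2,"rx": 0,"ry": 0,"rz": 0,"jaw": 6.0},
    {"x": 0,"y": 0,"z": 0,"rx": 0,"ry": 0,"rz": 0,"jaw": 5.0},
    {"x": 0,"y": 0,"z": 0,"rx": 0,"ry": 0,"rz": 0,"jaw": 4.0},
    {"x": 0,"y": 0,"z": 0,"rx": 0,"ry": 0,"rz": 0,"jaw": 3.0},
    {"x": 0,"y": 0,"z": 0,"rx": 0,"ry": 0,"rz": 0,"jaw": 3.0},
  ],
)

```text
clock: 29.25
tool_pos: [0.6038, -0.2908, 0.0297]
eef_rot: [0.015, 1.0, -0.001, 0.001]
contact_force: [0.7, -0.4, -0.2]
opening: 0.38
finger_force: 25.0
```

>>> send_rows(
  motion=[
    {"x": 0,"y": 0,"z": 0,"rx": 0,"ry": 0,"rz": 0,"jaw": 3.0},
    {"x": 0,"y": 0,"z": 0,"rx": 0,"ry": 0,"rz": 0,"jaw": 3.0},
    {"x": 0,"y": 0,"z": 0,"rx": 0,"ry": 0,"rz": 0,"jaw": 3.0},
    {"x": 0,"y": 0,"z": 0,"rx": 0,"ry": 0,"rz": 0,"jaw": 3.0},
    {"x": 0,"y": 0,"z": 0,"rx": 0,"ry": 0,"rz": 0,"jaw": 3.0},
  ],
)

```text
clock: 29.75
tool_pos: [0.6038, -0.2907, 0.0297]
eef_rot: [0.015, 1.0, -0.001, 0.001]
contact_force: [0.8, -0.2, -0.2]
opening: 0.376
finger_force: 25.0
```

>>> send_rows(
  motion=[
    {"x": 0,"y": 0,"z": -2,"rx": 0,"ry": 0,"rz": 0,"jaw": 3.0},
    {"x": 0,"y": 0,"z": -4.5,"rx": 0,"ry": 0,"rz": 0,"jaw": 3.0},
    {"x": 0,"y": 0,"z": -4.5,"rx": 0,"ry": 0,"rz": 0,"jaw": 3.0},
    {"x": 0,"y": 2,"z": 0,"rx": 0,"ry": 0,"rz": 0,"jaw": 3.0},
    {"x": 0,"y": 4,"z": 0,"rx": 0,"ry": 0,"rz": 0,"jaw": 3.0},
  ],
)

```text
clock: 30.25
tool_pos: [0.6059, -0.2334, 0.1422]
eef_rot: [0.018, 1.0, -0.002, 0.002]
contact_force: [0.4, 0.7, -3.8]
opening: 0.378
finger_force: 25.0
```

>>> send_rows(
  motion=[
    {"x": 0.5,"y": 4,"z": 0,"rx": 0,"ry": 0,"rz": 0,"jaw": 3.0},
    {"x": 0.5,"y": 4,"z": 0,"rx": 0,"ry": 0,"rz": 0,"jaw": 3.0},
    {"x": 0.5,"y": 4,"z": 0,"rx": 0,"ry": 0,"rz": 0,"jaw": 3.0},
    {"x": 0,"y": 2.8,"z": 0,"rx": 0,"ry": 0,"rz": 0,"jaw": 3.0},
    {"x": 0,"y": 1,"z": 0,"rx": 0,"ry": 0,"rz": 0,"jaw": 3.0},
  ],
)

```text
clock: 30.75
tool_pos: [0.5947, -0.0677, 0.1411]
eef_rot: [0.011, 1.0, 0.001, 0.001]
contact_force: [0.2, -0.7, -2.2]
opening: 0.376
finger_force: 25.0
```

```bash
python3 -c "
from h import *
[snapshot('scene') for i in range(6)]
go([.5945,-.0722,.103],0)"
```

```text
pos [ 0.595  -0.0744  0.1392] q [ 0.65  1.13 -1.27  1.71  1.15  1.24  0.61] F [-0.4 -0.5 -2.8]
turn [-0.003  0.001 -0.006] shift [0.05 0.22 3.62]
```

>>> send_rows(
  motion=[
    {"x": 0.08,"y": 0.18,"z": 1.5,"rx": -0.003,"ry": 0,"rz": -0.006,"jaw": 3.0},
    {"x": 0,"y": 0,"z": 1.7,"rx": 0,"ry": 0,"rz": 0,"jaw": 3.0},
    {"x": 0,"y": 0,"z": 0.5,"rx": 0,"ry": 0,"rz": 0,"jaw": 3.0},
    {"x": 0,"y": 0,"z": 0,"rx": 0,"ry": 0,"rz": 0,"jaw": 3.0},
    {"x": 0,"y": 0,"z": 0,"rx": 0,"ry": 0,"rz": 0,"jaw": 3.0},
  ],
)

```text
clock: 31.55
tool_pos: [0.5943, -0.0701, 0.1022]
eef_rot: [0.012, 1.0, 0.001, 0.0]
contact_force: [-0.6, 0.8, -1.7]
opening: 0.375
finger_force: 25.0
```

```bash
python3 -c "
from h import *
[snapshot('scene') for i in range(6)]
go([.594,-.0722,.085],0)"
```

```text
pos [ 0.5945 -0.0703  0.1029] q [ 0.63  1.17 -1.24  1.73  1.21  1.2   0.58] F [-0.1  0.3 -2.5]
turn [0.002 0.002 0.003] shift [ 0.05 -0.19  1.79]
```

>>> send_rows(
  motion=[
    {"x": 0.04,"y": -0.17,"z": 0.2,"rx": 0.002,"ry": 0.001,"rz": 0.003,"jaw": 3.0},
    {"x": 0,"y": 0,"z": 0,"rx": 0,"ry": 0,"rz": 0,"jaw": 3.0},
    {"x": 0,"y": 0,"z": 0,"rx": 0,"ry": 0,"rz": 0,"jaw": 3.0},
    {"x": 0,"y": 0,"z": 0,"rx": 0,"ry": 0,"rz": 0,"jaw": 3.0},
    {"x": 0,"y": 0,"z": 0,"rx": 0,"ry": 0,"rz": 0,"jaw": 3.0},
  ],
)

```text
clock: 32.35
tool_pos: [0.5939, -0.0719, 0.1005]
eef_rot: [0.013, 1.0, -0.0, 0.0]
contact_force: [-0.1, -0.3, -2.9]
opening: 0.381
finger_force: 25.0
```

>>> send_rows(
  motion=[
    {"x": 0,"y": 0,"z": 0.3,"rx": 0,"ry": 0,"rz": 0,"jaw": 3.0},
    {"x": 0,"y": 0,"z": 0.3,"rx": 0,"ry": 0,"rz": 0,"jaw": 3.0},
    {"x": 0,"y": 0,"z": 0.2,"rx": 0,"ry": 0,"rz": 0,"jaw": 3.0},
    {"x": 0,"y": 0,"z": 0,"rx": 0,"ry": 0,"rz": 0,"jaw": 3.0},
    {"x": 0,"y": 0,"z": 0,"rx": 0,"ry": 0,"rz": 0,"jaw": 3.0},
  ],
)

```text
clock: 32.85
tool_pos: [0.5938, -0.0719, 0.0923]
eef_rot: [0.013, 1.0, 0.0, 0.0]
contact_force: [0.5, 0.6, -2.7]
opening: 0.377
finger_force: 25.0
```

>>> send_rows(
  motion=[
    {"x": 0,"y": 0,"z": 0.3,"rx": 0,"ry": 0,"rz": 0,"jaw": 3.0},
    {"x": 0,"y": 0,"z": 0.3,"rx": 0,"ry": 0,"rz": 0,"jaw": 3.0},
    {"x": 0,"y": 0,"z": 0.2,"rx": 0,"ry": 0,"rz": 0,"jaw": 3.0},
    {"x": 0,"y": 0,"z": 0,"rx": 0,"ry": 0,"rz": 0,"jaw": 3.0},
    {"x": 0,"y": 0,"z": 0,"rx": 0,"ry": 0,"rz": 0,"jaw": 3.0},
  ],
)

```text
clock: 33.35
tool_pos: [0.5938, -0.0719, 0.0844]
eef_rot: [0.013, 1.0, 0.0, 0.0]
contact_force: [0.0, -0.2, -2.4]
opening: 0.381
finger_force: 25.0
```

>>> send_rows(
  motion=[
    {"x": 0,"y": 0,"z": 0,"rx": 0,"ry": 0,"rz": 0,"jaw": 5.0},
    {"x": 0,"y": 0,"z": 0,"rx": 0,"ry": 0,"rz": 0,"jaw": 5.0},
    {"x": 0,"y": 0,"z": 0,"rx": 0,"ry": 0,"rz": 0,"jaw": 5.0},
    {"x": 0,"y": 0,"z": 0,"rx": 0,"ry": 0,"rz": 0,"jaw": 5.0},
    {"x": 0,"y": 0,"z": -1.5,"rx": 0,"ry": 0,"rz": 0,"jaw": 6.0},
  ],
)

```text
clock: 33.85
tool_pos: [0.5927, -0.0724, 0.0983]
eef_rot: [0.013, 1.0, -0.0, -0.002]
contact_force: [0.0, -0.2, 0.6]
opening: 0.634
finger_force: 0.0
```

>>> send_rows(
  motion=[
    {"x": 0,"y": 0,"z": -3,"rx": 0,"ry": 0,"rz": 0,"jaw": 6.0},
    {"x": 0,"y": 0,"z": -4,"rx": 0,"ry": 0,"rz": 0,"jaw": 6.0},
    {"x": 1.5,"y": -2.5,"z": -1,"rx": 0,"ry": 0,"rz": 0,"jaw": 6.0},
    {"x": 2.6,"y": -4.4,"z": 0,"rx": 0,"ry": 0,"rz": 0,"jaw": 6.0},
    {"x": 2.6,"y": -4.4,"z": 0,"rx": 0,"ry": 0,"rz": 0,"jaw": 6.0},
  ],
)

```text
clock: 34.35
tool_pos: [0.5251, -0.1816, 0.1814]
eef_rot: [0.012, 1.0, -0.0, 0.001]
contact_force: [0.2, -0.8, -0.6]
opening: 0.68
finger_force: 0.0
```

>>> send_rows(
  motion=[
    {"x": 2.6,"y": -4.4,"z": 0,"rx": 0,"ry": 0,"rz": 0,"jaw": 6.0},
    {"x": 2.6,"y": -4.4,"z": 1,"rx": 0,"ry": 0,"rz": 0,"jaw": 6.0},
    {"x": 1.4,"y": -2.4,"z": 2,"rx": 0,"ry": 0,"rz": 0,"jaw": 6.0},
    {"x": 0,"y": 0,"z": 3,"rx": 0,"ry": 0,"rz": 0,"jaw": 6.0},
    {"x": 0,"y": 0,"z": 1,"rx": 0,"ry": 0,"rz": 0,"jaw": 6.0},
  ],
)

```text
clock: 34.85
tool_pos: [0.4562, -0.2899, 0.1085]
eef_rot: [0.014, 1.0, 0.0, -0.001]
contact_force: [-1.4, 0.1, 0.4]
opening: 0.678
finger_force: 0.0
```

```bash
python3 - <<'E'
from h import *
[snapshot('scene') for i in range(4)]
go([.4549,-.2932,.03],0)
d=snapshot('scene')
cv2.imwrite('pics/p3.png',cv2.resize(d['img'][140:290,130:330,::-1],(800,600),interpolation=cv2.INTER_CUBIC))
E
```

```text
pos [ 0.4592 -0.2878  0.1113] q [ 1.12  1.15 -1.29  1.9   1.24  1.18  0.89] F [ 0.3 -0.3  0.9]
turn [0.    0.002 0.002] shift [ 0.42 -0.55  8.13]
```

View pics/p3.png

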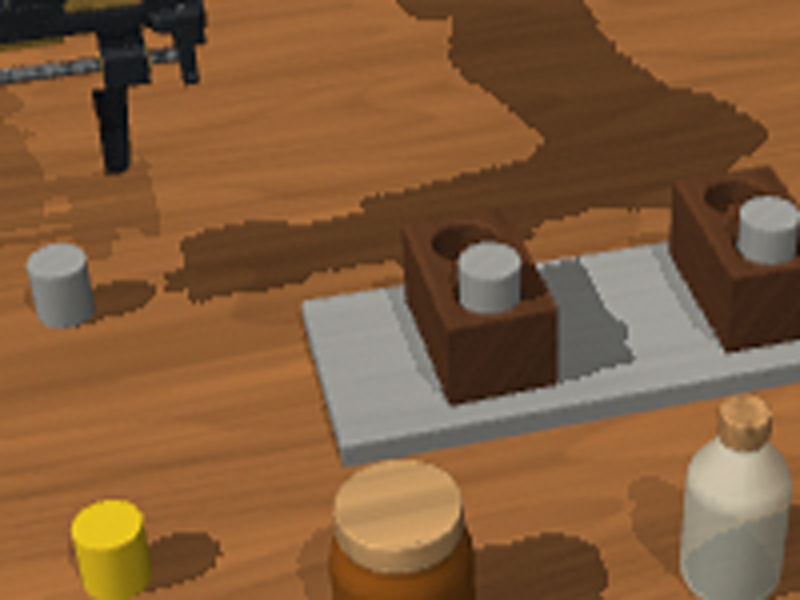

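Both racked punches are home. The third punch has been knocked aside: its top centre is now at (58,257) in this crop.

```bash
python3 - <<'E'
from h import *
d=snapshot('scene')
p=world(d,130+58.5/4-.5,140+257.5/4-.5,.038);print(p,"old punch would be at",(pix(d,[.4549,-.2932,.038])-[130,140])*4)
t=snapshot('top');u=pix(t,p);print(u)
# grey-bright blob centroid in the top view
x,y=u.round().astype(int);w=t['img'][y-15:y+16,x-15:x+16].astype(int)
m=((w.max(2)-w.min(2)<30)&(w.max(2)>110)).astype(np.uint8);n,l,s,c=cv2.connectedComponentsWithStats(m)
for i in range(1,n):
    if s[i,4]>20:print(s[i],world(t,x-15+c[i,0],y-15+c[i,1],.038))
go([p[0],p[1],.14],0)
E
```

```text
[ 0.44846688 -0.29311753  0.038     ] old punch would be at [ 57.41433932 261.85528445]
[402.60691389 274.13212758]
pos [ 0.4591 -0.2883  0.1113] q [ 1.12  1.15 -1.29  1.9   1.24  1.18  0.89] F [-0.4  0.1 -1.1]
turn [-0.001  0.002  0.001] shift [ 1.05 -0.51 -2.87]
```

Correction: it matches its first-picture position, (207,291)·0.7 ≈ (144.9,203.7), so it has not moved. I'll keep the top-view measurement.

>>> send_rows(
  motion=[
    {"x": 0.35,"y": -0.45,"z": 2.5,"rx": 0,"ry": 0,"rz": 0,"jaw": 6.0},
    {"x": 0,"y": 0,"z": 3,"rx": 0,"ry": 0,"rz": 0,"jaw": 6.0},
    {"x": 0,"y": 0,"z": 2.2,"rx": 0,"ry": 0,"rz": 0,"jaw": 6.0},
    {"x": 0,"y": 0,"z": 0,"rx": 0,"ry": 0,"rz": 0,"jaw": 6.0},
    {"x": 0,"y": 0,"z": 0,"rx": 0,"ry": 0,"rz": 0,"jaw": 6.0},
  ],
)

```text
clock: 35.7
tool_pos: [0.455, -0.2929, 0.0338]
eef_rot: [0.013, 1.0, 0.0, 0.001]
contact_force: [0.1, -0.3, -0.4]
opening: 0.68
finger_force: 0.0
```

```bash
python3 -c "
from h import *
[snapshot('scene') for i in range(6)]
go([.4549,-.2932,.03],0)"
```

```text
pos [ 0.4548 -0.2935  0.0338] q [ 1.1   1.26 -1.2   1.92  1.38  1.13  0.82] F [-0.6 -0.2  0.3]
turn [-0.001  0.002 -0.   ] shift [-0.01  0.03  0.38]
```

>>> send_rows(
  motion=[
    {"x": 0,"y": 0,"z": 0.35,"rx": 0,"ry": 0,"rz": 0,"jaw": 6.0},
    {"x": 0,"y": 0,"z": 0,"rx": 0,"ry": 0,"rz": 0,"jaw": 5.0},
    {"x": 0,"y": 0,"z": 0,"rx": 0,"ry": 0,"rz": 0,"jaw": 4.0},
    {"x": 0,"y": 0,"z": 0,"rx": 0,"ry": 0,"rz": 0,"jaw": 3.0},
    {"x": 0,"y": 0,"z": 0,"rx": 0,"ry": 0,"rz": 0,"jaw": 3.0},
  ],
)

```text
clock: 36.5
tool_pos: [0.4543, -0.2935, 0.0293]
eef_rot: [0.013, 1.0, -0.0, 0.0]
contact_force: [-0.8, -0.9, 0.4]
opening: 0.376
finger_force: 25.0
```

>>> send_rows(
  motion=[
    {"x": 0,"y": 0,"z": 0,"rx": 0,"ry": 0,"rz": 0,"jaw": 3.0},
    {"x": 0,"y": 0,"z": 0,"rx": 0,"ry": 0,"rz": 0,"jaw": 3.0},
    {"x": 0,"y": 0,"z": 0,"rx": 0,"ry": 0,"rz": 0,"jaw": 3.0},
    {"x": 0,"y": 0,"z": 0,"rx": 0,"ry": 0,"rz": 0,"jaw": 3.0},
    {"x": 0,"y": 0,"z": 0,"rx": 0,"ry": 0,"rz": 0,"jaw": 3.0},
  ],
)

```text
clock: 37.0
tool_pos: [0.4543, -0.2935, 0.0293]
eef_rot: [0.013, 1.0, -0.0, 0.0]
contact_force: [0.4, -1.1, -0.4]
opening: 0.378
finger_force: 25.0
```

>>> send_rows(
  motion=[
    {"x": 0,"y": 0,"z": -2,"rx": 0,"ry": 0,"rz": 0,"jaw": 3.0},
    {"x": 0,"y": 0,"z": -4.5,"rx": 0,"ry": 0,"rz": 0,"jaw": 3.0},
    {"x": 0,"y": 0,"z": -4.5,"rx": 0,"ry": 0,"rz": 0,"jaw": 3.0},
    {"x": -1,"y": 2.6,"z": 0,"rx": 0,"ry": 0,"rz": 0,"jaw": 3.0},
    {"x": -1.6,"y": 4,"z": 0,"rx": 0,"ry": 0,"rz": 0,"jaw": 3.0},
  ],
)

```text
clock: 37.5
tool_pos: [0.4815, -0.2299, 0.1399]
eef_rot: [0.016, 1.0, -0.001, 0.0]
contact_force: [0.6, 0.6, -3.6]
opening: 0.379
finger_force: 25.0
```

>>> send_rows(
  motion=[
    {"x": -1.6,"y": 4,"z": 0,"rx": 0,"ry": 0,"rz": 0,"jaw": 3.0},
    {"x": -1.6,"y": 4,"z": 0,"rx": 0,"ry": 0,"rz": 0,"jaw": 3.0},
    {"x": -1.6,"y": 4,"z": 0,"rx": 0,"ry": 0,"rz": 0,"jaw": 3.0},
    {"x": -1.2,"y": 2.8,"z": 0,"rx": 0,"ry": 0,"rz": 0,"jaw": 3.0},
    {"x": 0,"y": 1,"z": 0,"rx": 0,"ry": 0,"rz": 0,"jaw": 3.0},
  ],
)

```text
clock: 38.0
tool_pos: [0.5471, -0.067, 0.1396]
eef_rot: [0.011, 1.0, 0.002, 0.001]
contact_force: [0.1, -0.1, -3.2]
opening: 0.376
finger_force: 25.0
```

```bash
python3 -c "
from h import *
[snapshot('scene') for i in range(6)]
go([.5467,-.0722,.103],0)"
```

```text
pos [ 0.5454 -0.0736  0.1388] q [ 0.69  1.1  -1.29  1.86  1.17  1.2   0.52] F [-0.1  0.2 -2.1]
turn [-0.002 -0.001 -0.002] shift [-0.13  0.15  3.58]
```

>>> send_rows(
  motion=[
    {"x": -0.07,"y": 0.12,"z": 1.5,"rx": -0.002,"ry": 0,"rz": 0,"jaw": 3.0},
    {"x": 0,"y": 0,"z": 1.7,"rx": 0,"ry": 0,"rz": 0,"jaw": 3.0},
    {"x": 0,"y": 0,"z": 0.5,"rx": 0,"ry": 0,"rz": 0,"jaw": 3.0},
    {"x": 0,"y": 0,"z": 0,"rx": 0,"ry": 0,"rz": 0,"jaw": 3.0},
    {"x": 0,"y": 0,"z": 0,"rx": 0,"ry": 0,"rz": 0,"jaw": 3.0},
  ],
)

```text
clock: 38.8
tool_pos: [0.5469, -0.0704, 0.1024]
eef_rot: [0.013, 1.0, 0.001, 0.0]
contact_force: [0.4, 0.7, -2.4]
opening: 0.377
finger_force: 25.0
```

```bash
python3 -c "
from h import *
[snapshot('scene') for i in range(6)]
go([.5461,-.0722,.085],0)"
```

```text
pos [ 0.5471 -0.0703  0.1028] q [ 0.67  1.15 -1.25  1.88  1.23  1.16  0.48] F [-0.1 -0.9 -2.4]
turn [ 0.002  0.001 -0.   ] shift [ 0.09 -0.19  1.78]
```

>>> send_rows(
  motion=[
    {"x": 0.07,"y": -0.17,"z": 0.2,"rx": 0.002,"ry": 0.001,"rz": 0,"jaw": 3.0},
    {"x": 0,"y": 0,"z": 0,"rx": 0,"ry": 0,"rz": 0,"jaw": 3.0},
    {"x": 0,"y": 0,"z": 0,"rx": 0,"ry": 0,"rz": 0,"jaw": 3.0},
    {"x": 0,"y": 0,"z": 0,"rx": 0,"ry": 0,"rz": 0,"jaw": 3.0},
    {"x": 0,"y": 0,"z": 0,"rx": 0,"ry": 0,"rz": 0,"jaw": 3.0},
  ],
)

```text
clock: 39.6
tool_pos: [0.5461, -0.072, 0.1003]
eef_rot: [0.013, 1.0, -0.0, -0.0]
contact_force: [0.3, -0.6, -1.2]
opening: 0.377
finger_force: 25.0
```

>>> send_rows(
  motion=[
    {"x": 0,"y": 0,"z": 0.3,"rx": 0,"ry": 0,"rz": 0,"jaw": 3.0},
    {"x": 0,"y": 0,"z": 0.3,"rx": 0,"ry": 0,"rz": 0,"jaw": 3.0},
    {"x": 0,"y": 0,"z": 0.2,"rx": 0,"ry": 0,"rz": 0,"jaw": 3.0},
    {"x": 0,"y": 0,"z": 0,"rx": 0,"ry": 0,"rz": 0,"jaw": 3.0},
    {"x": 0,"y": 0,"z": 0,"rx": 0,"ry": 0,"rz": 0,"jaw": 3.0},
  ],
)

```text
clock: 40.1
tool_pos: [0.546, -0.072, 0.0922]
eef_rot: [0.013, 1.0, 0.0, -0.0]
contact_force: [0.1, 0.2, -2.6]
opening: 0.378
finger_force: 25.0
```

>>> send_rows(
  motion=[
    {"x": 0,"y": 0,"z": 0.3,"rx": 0,"ry": 0,"rz": 0,"jaw": 3.0},
    {"x": 0,"y": 0,"z": 0.3,"rx": 0,"ry": 0,"rz": 0,"jaw": 3.0},
    {"x": 0,"y": 0,"z": 0.2,"rx": 0,"ry": 0,"rz": 0,"jaw": 3.0},
    {"x": 0,"y": 0,"z": 0,"rx": 0,"ry": 0,"rz": 0,"jaw": 3.0},
    {"x": 0,"y": 0,"z": 0,"rx": 0,"ry": 0,"rz": 0,"jaw": 3.0},
  ],
)

```text
clock: 40.6
tool_pos: [0.546, -0.072, 0.0843]
eef_rot: [0.013, 1.0, -0.0, -0.0]
contact_force: [-0.3, 0.6, -2.7]
opening: 0.381
finger_force: 25.0
```

>>> send_rows(
  motion=[
    {"x": 0,"y": 0,"z": 0,"rx": 0,"ry": 0,"rz": 0,"jaw": 5.0},
    {"x": 0,"y": 0,"z": 0,"rx": 0,"ry": 0,"rz": 0,"jaw": 5.0},
    {"x": 0,"y": 0,"z": 0,"rx": 0,"ry": 0,"rz": 0,"jaw": 5.0},
    {"x": 0,"y": 0,"z": 0,"rx": 0,"ry": 0,"rz": 0,"jaw": 5.0},
    {"x": 0,"y": 0,"z": -1.5,"rx": 0,"ry": 0,"rz": 0,"jaw": 6.0},
  ],
)

```text
clock: 41.1
tool_pos: [0.545, -0.0724, 0.0983]
eef_rot: [0.013, 1.0, -0.0, -0.002]
contact_force: [-0.3, 0.1, 0.6]
opening: 0.634
finger_force: 0.0
```

>>> send_rows(
  motion=[
    {"x": 0,"y": 0,"z": -3,"rx": 0,"ry": 0,"rz": 0,"jaw": 6.0},
    {"x": 0,"y": 0,"z": -4,"rx": 0,"ry": 0,"rz": 0,"jaw": 6.0},
    {"x": 2,"y": -4,"z": -1,"rx": 0,"ry": 0,"rz": 0,"jaw": 6.0},
    {"x": 2.6,"y": -4.4,"z": 0,"rx": 0,"ry": 0,"rz": 0,"jaw": 6.0},
    {"x": 2,"y": -4.4,"z": 0,"rx": 0,"ry": 0,"rz": 0,"jaw": 6.0},
  ],
)

```text
clock: 41.6
tool_pos: [0.4767, -0.1981, 0.1812]
eef_rot: [0.012, 1.0, -0.001, 0.0]
contact_force: [0.2, -1.5, -0.2]
opening: 0.681
finger_force: 0.0
```

>>> send_rows(
  motion=[
    {"x": 1,"y": -4.4,"z": 0,"rx": 0,"ry": 0,"rz": 0,"jaw": 6.0},
    {"x": 0,"y": -4,"z": 0,"rx": 0,"ry": 0,"rz": 0,"jaw": 6.0},
    {"x": 0,"y": 0,"z": 0,"rx": 0,"ry": 0,"rz": 0,"jaw": 6.0},
    {"x": 0,"y": 0,"z": 0,"rx": 0,"ry": 0,"rz": 0,"jaw": 6.0},
    {"x": 0,"y": 0,"z": 0,"rx": 0,"ry": 0,"rz": 0,"jaw": 6.0},
  ],
)

```text
clock: 42.1
tool_pos: [0.4657, -0.2795, 0.1803]
eef_rot: [0.012, 1.0, 0.0, 0.0]
contact_force: [-1.3, 0.7, -0.6]
opening: 0.681
finger_force: 0.0
```

```bash
python3 - <<'E'
from h import *
d=snapshot('scene')
cv2.imwrite('pics/p4.png',cv2.resize(d['img'][100:330,130:437,::-1],(800,600),interpolation=cv2.INTER_CUBIC))
E
```

```text
(no output)
```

View pics/p4.png

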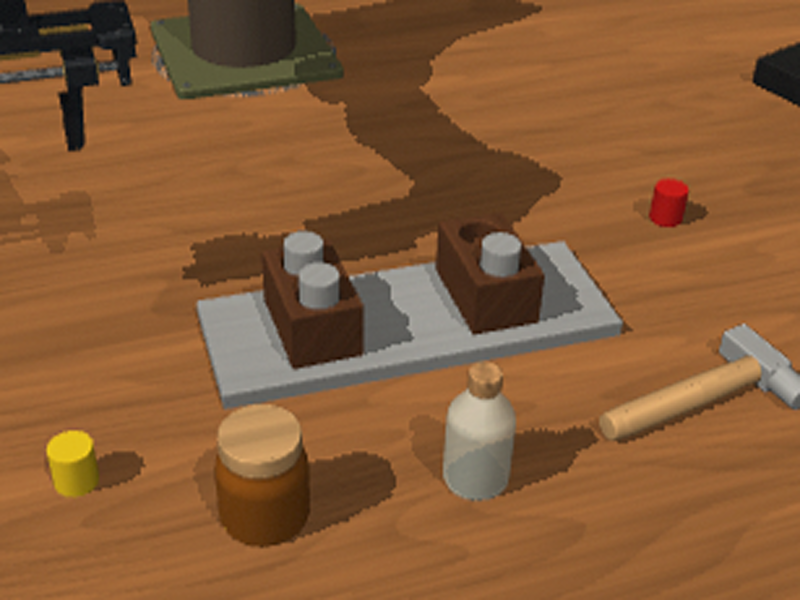

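All three punches are seated upright at (302,252), (318,285) and (501,254). Both stands lie flat on the plate, and the jar, bottle and hammer are where they were.

```bash
python3 -c "
from plant import *
print(finish_job())"
```

```text
the job is handed in; nothing more can be done
None
```

Job handed in after about 42 s of robot time: the last picture shows both stands lying bores-up on the plate and all three punches upright in their own bores, with the jar, bottle and hammer untouched; the hand-in gave no verdict.

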